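Load and run the mushroom steriliser

ROBOT

A 7-joint arm with a two-finger parallel gripper is mounted at the origin on the work surface. World frame = base frame: x ahead of the robot, y to its left, z up, the work surface at z = 0. Lengths are in m, angles in rad, forces in N, time in s.
With the tool pointing down it reaches from about 0.4 to 0.85 m from the base axis. Payload 4.5 kg.
Tool frame: the origin (TCP) lies between the finger pads; the fingertips stand r.tip_reach ahead of it and the grasp point (between the pads) lies 3 mm ahead of it (r.tip_reach is the distance from the TCP to the fingertips, in m); z points along the fingers, y is the line along which they close (so a half turn about z gives the same grasp; the last joint's range is limited). The gripper opens to 88 mm and grips with 3 to 60 N. Pads are 18 mm wide; open, the fingers measure 123 mm over their backs; the gripper's body (75 mm by 187 mm) begins 45 mm behind the grasp point.
Start: joints at [-1.307, 0.689, -0.195, 1.565, 0.157, 0.902, -0.215], TCP at [0.142, 0.609, 0.261] pointing down, gripper open.
Joint ranges: [-3.01, 3.01], [-0.46, 2.08], [-1.47, 1.51], [0.13, 2.56], [-1, 4.14], [0.04, 2.09], [-2.66, 2.66]. Speed limits (rad/s): [2.57, 2.57, 3.14, 3.14, 3.14, 3.14, 3.14].

INTERFACE

Orientations are given as a unit quaternion [x, y, z, w].
In Python, from plant import r gives the robot as it stands.
- The arm moves only by the tool step_arm, never from a script. Its argument "motion" is a list of rows, each an object with "dp": the shift along the tool's x, y, z in mm, a list of three; "twist": the turn, a rotation vector about the tool's x, y, z in rad, a list of three; "hand": the opening, from -1 (shut) to 1 (fully open). In form: [{"dp": [dx, dy, dz], "twist": [rx, ry, rz], "hand": hand}, ...]. A call has 1 to 5 rows; each row is the pose to reach, as a shift and turn from the pose commanded when the call began, along the tool's axes at that moment; what a row does not reach only later rows make up. A row lasts 1/8 s, in which the tool goes at most 62.5 mm and 10.7 degrees, less where a joint would pass 70% of its speed; a pose out of reach is approached as far as the arm can. A call with a gripper value outside its range is refused whole. The fingers move at their own pace and stop on an object; "force" is the grip in N (left out, the last holds). Time passes only in rows, so rows that repeat a pose let the fingers close. It gives the time, the measured TCP pose, the force, the opening and the grip force at its end, in the units of the state.
- r.get_state(): the state, without advancing time (a new reading comes with each control period).
- r.snapshot(name): name is "scene" or "top" or "wrist"; returns a dict with "pixels" (480x640x3 uint8, red, green, blue), "depth" (480x640 float32, m along the optical axis (not along the pixel's ray), 0 where there is no reading), "fx", "fy", "cx", "cy" (pixels), "D" ([k1, k2, p1, p2, k3] as OpenCV has them; the pictures are not rectified), "xyz" and "orientation" of the camera in the world; the wrist camera has in their place "mount" (4x4, takes a point from camera to tool coordinates, whose origin is the TCP and whose axes are the flange's). Camera axes: x right, y down, z forward; pixel columns grow to the right and rows downward; lengths in m; the calibration is good to about 2 mm. A picture is of the moment at which its call begins: read the wrist's pose just before it.
- r.finish_job(): hands the job in; it is judged then, once.
Trained networks look in the newest picture that a camera, given by its name, has taken for a name from the list of things; names that differ only in an ending like _2 or _b are one class to them, and where a whole thing is asked for, a point or a joint stands for the part that bears it (a point fixed in the world has none). Each returns a list of dicts, best first, with "score" (0 to 1); they miss things now and then, are a little off and sometimes report something else, mostly with a low value. They report only what shows in the picture. A call takes as long as a camera call.
- r.search_frame(camera, thing): "at" ([x, y, z] in m, in the coordinates of the camera as it stood for that picture, good to about 4 mm: the middle of the surface that is visible of it).
The state is a dict: "clock": time; "q": joint angles; "qd": joint speeds; "joint_torque": joint torques, N m; "tool_pos": TCP position; "eef_rot": TCP orientation; "contact_force": force on the tool from outside, world axes, zero at the start; "moment": the same for the moment, N m; "opening": opening from 0.0 (shut) to 1.0 (fully open); "finger_force": force on a finger pad.
Only numpy, scipy, OpenCV 4.12 (cv2) and the standard library are available. Lean on these libraries where they do the work, as an engineer would, in place of code of your own. Each camera call takes 0.05 s, during which the arm holds its last target. There are 200 camera calls.

TASK

Put every loose dried mushroom on the table into the aluminium tray, slide the steriliser's guard door open and slide the loaded tray fully home into its slot. Then slide the door shut and, only with it shut, press the start button; leave the other things on the table where they are.

Things in the scene. Friction and masses are not known exactly. Their poses are not given: they have to be found in the camera images.
- steriliser: White UV tray steriliser fixed on the table, 240 deep (x), 98 high. Origin: on the table, mid-mouth of its tray slot, in the front face. x points into the slot, y to the left along the door track, z up. Slot at table level, no step: mouth 200 mm wide, narrowing within 45 to 188; clear roof from x=0, underside 78. Closed housing to the left (y 118 to 350), the door slides in front of it.
- slot_mouth (a point): Middle of the slot mouth, in the front face, 38 mm above the table. The slot ends in a stop 167 mm behind the front face. The tray is home when its box's far (+x) side touches it, i.e. the tray's origin is 97 mm behind the front face; the tip of its handle then still stands 9 mm out of the front face, inside the door. Side flanges, underside 24 mm above the table, hold the tray down in the slot.
- door (a joint): Sliding clear guard door, m: 0 = shut in front of the slot, 0.225 = fully open to the left (+y of the steriliser). Clear of the mouth from 0.214. The panel is 226 wide, 97 high, its faces 22 and 28 mm in front of the steriliser's front face.
- door_tab (a point): Middle of the upper end of the door's grip: a black upright block 30 (x) by 16 (y) by 40 mm high standing on the door's top edge, so its foot is 109 mm and its top 149 mm above the table; it travels with the door.
- tray: Flat aluminium tray, box 140 (x) by 180 (y), floor 4 thick, walls 4 thick and 16 high; origin at the middle of the box's underside. A black upright handle blade 36 (x) by 14 (y) stands on its near (-x) side from x=-70 to x=-106 mm, from 6 to 60 mm above the underside. The far (+x) side goes into the slot first. Mass about 0.4 kg; it slides on the table.
- start (a joint): Travel of the start pushbutton, m: 0 = up, 0.006 = fully down; springs back.
- start_top (a point): Middle of the top of the start pushbutton: grey round button 32 mm across in a small grey housing on the table, pressed downwards with about 4 N.
- mushroom1: Whole dried mushroom, dark brown cap 46 mm across and 14 high, pale stem 14 mm across and 28 long. It stands cap down, stem up; origin at the middle of the cap's underside as it stands, z along the stem, stem from z=14 to z=42. 15 g. There are 4 to 6 of them (None if absent).
- mushroom2: Whole dried mushroom, dark brown cap 46 mm across and 14 high, pale stem 14 mm across and 28 long. It stands cap down, stem up; origin at the middle of the cap's underside as it stands, z along the stem, stem from z=14 to z=42. 15 g. There are 4 to 6 of them (None if absent).
- mushroom3: Whole dried mushroom, dark brown cap 46 mm across and 14 high, pale stem 14 mm across and 28 long. It stands cap down, stem up; origin at the middle of the cap's underside as it stands, z along the stem, stem from z=14 to z=42. 15 g. There are 4 to 6 of them (None if absent).
- mushroom4: Whole dried mushroom, dark brown cap 46 mm across and 14 high, pale stem 14 mm across and 28 long. It stands cap down, stem up; origin at the middle of the cap's underside as it stands, z along the stem, stem from z=14 to z=42. 15 g. There are 4 to 6 of them (None if absent).
- mushroom5: Whole dried mushroom, dark brown cap 46 mm across and 14 high, pale stem 14 mm across and 28 long. It stands cap down, stem up; origin at the middle of the cap's underside as it stands, z along the stem, stem from z=14 to z=42. 15 g. There are 4 to 6 of them (None if absent).
- mushroom6: Whole dried mushroom, dark brown cap 46 mm across and 14 high, pale stem 14 mm across and 28 long. It stands cap down, stem up; origin at the middle of the cap's underside as it stands, z along the stem, stem from z=14 to z=42. 15 g. There are 4 to 6 of them (None if absent).
- tape: Roll of clear tape lying flat, 56 across, 22 high; origin under its centre. Bystander.
- tin: Small steel tin, 48 across, 48 high; origin under its centre. Bystander.
- jar: Glass jar with steel lid, 72 across, 110 high; origin under its centre. Bystander.
- bowl: Steel bowl, 120 across, 50 high; origin under its centre. Bystander.
- brush: Hand brush lying on the table; bystander.
- carton: Small cardboard carton 70 by 110 by 90 high; bystander.

How it is judged:
On the way, in this order (a step that is already met when the one before it is completed fails the run):
1. Every mushroom lies inside the tray, on its floor (any way up) and at rest, with the tray still outside the steriliser (x of mushroom1 in the frame of tray between -0.068 and 0.068 m and y of mushroom1 in the frame of tray between -0.088 and 0.088 m and z of mushroom1 in the frame of tray between -0.005 and 0.036 m and x of mushroom2 in the frame of tray between -0.068 and 0.068 m and y of mushroom2 in the frame of tray between -0.088 and 0.088 m and z of mushroom2 in the frame of tray between -0.005 and 0.036 m and x of mushroom3 in the frame of tray between -0.068 and 0.068 m and y of mushroom3 in the frame of tray between -0.088 and 0.088 m and z of mushroom3 in the frame of tray between -0.005 and 0.036 m and x of mushroom4 in the frame of tray between -0.068 and 0.068 m and y of mushroom4 in the frame of tray between -0.088 and 0.088 m and z of mushroom4 in the frame of tray between -0.005 and 0.036 m and x of mushroom5 in the frame of tray between -0.068 and 0.068 m and y of mushroom5 in the frame of tray between -0.088 and 0.088 m and z of mushroom5 in the frame of tray between -0.005 and 0.036 m and x of mushroom6 in the frame of tray between -0.068 and 0.068 m and y of mushroom6 in the frame of tray between -0.088 and 0.088 m and z of mushroom6 in the frame of tray between -0.005 and 0.036 m and linear speed of each of mushroom1, mushroom2, mushroom3, mushroom4, mushroom5, mushroom6 below 0.03 m/s and x of tray in the frame of steriliser below -0.05 m), for 0.2 s.
2. The tray is fully home in the slot (within 7 mm of the end stop) with every mushroom still in it (x of mushroom1 in the frame of tray between -0.068 and 0.068 m and y of mushroom1 in the frame of tray between -0.088 and 0.088 m and z of mushroom1 in the frame of tray between -0.005 and 0.036 m and x of mushroom2 in the frame of tray between -0.068 and 0.068 m and y of mushroom2 in the frame of tray between -0.088 and 0.088 m and z of mushroom2 in the frame of tray between -0.005 and 0.036 m and x of mushroom3 in the frame of tray between -0.068 and 0.068 m and y of mushroom3 in the frame of tray between -0.088 and 0.088 m and z of mushroom3 in the frame of tray between -0.005 and 0.036 m and x of mushroom4 in the frame of tray between -0.068 and 0.068 m and y of mushroom4 in the frame of tray between -0.088 and 0.088 m and z of mushroom4 in the frame of tray between -0.005 and 0.036 m and x of mushroom5 in the frame of tray between -0.068 and 0.068 m and y of mushroom5 in the frame of tray between -0.088 and 0.088 m and z of mushroom5 in the frame of tray between -0.005 and 0.036 m and x of mushroom6 in the frame of tray between -0.068 and 0.068 m and y of mushroom6 in the frame of tray between -0.088 and 0.088 m and z of mushroom6 in the frame of tray between -0.005 and 0.036 m and x of tray in the frame of steriliser between 0.09 and 0.102 m and y of tray in the frame of steriliser between -0.008 and 0.008 m and angle between the x axis of tray and the x axis of steriliser, either way round below 0.06 rad), for 0.2 s.
3. The guard door is fully shut (within 5 mm) with the tray home (value of joint door below 0.005 m and x of tray in the frame of steriliser between 0.09 and 0.102 m and y of tray in the frame of steriliser between -0.008 and 0.008 m and angle between the x axis of tray and the x axis of steriliser, either way round below 0.06 rad), for 0.2 s.
4. With the door shut, the start button is pressed down at least 4 of its 6 mm (value of joint start above 0.004 m and value of joint door below 0.005 m), for 0.05 s.
At the end, for the whole second after the job is handed in: Every mushroom present lies at rest inside the tray on its floor (any way up); the tray is home within 7 mm of the end stop, 8 mm of the slot's centre line and 0.06 rad; the door is shut within 5 mm; start has been pressed and is up again (all of step 3 and x of mushroom1 in the frame of tray between -0.068 and 0.068 m and y of mushroom1 in the frame of tray between -0.088 and 0.088 m and z of mushroom1 in the frame of tray between -0.005 and 0.036 m and x of mushroom2 in the frame of tray between -0.068 and 0.068 m and y of mushroom2 in the frame of tray between -0.088 and 0.088 m and z of mushroom2 in the frame of tray between -0.005 and 0.036 m and x of mushroom3 in the frame of tray between -0.068 and 0.068 m and y of mushroom3 in the frame of tray between -0.088 and 0.088 m and z of mushroom3 in the frame of tray between -0.005 and 0.036 m and x of mushroom4 in the frame of tray between -0.068 and 0.068 m and y of mushroom4 in the frame of tray between -0.088 and 0.088 m and z of mushroom4 in the frame of tray between -0.005 and 0.036 m and x of mushroom5 in the frame of tray between -0.068 and 0.068 m and y of mushroom5 in the frame of tray between -0.088 and 0.088 m and z of mushroom5 in the frame of tray between -0.005 and 0.036 m and x of mushroom6 in the frame of tray between -0.068 and 0.068 m and y of mushroom6 in the frame of tray between -0.088 and 0.088 m and z of mushroom6 in the frame of tray between -0.005 and 0.036 m and linear speed of each of mushroom1, mushroom2, mushroom3, mushroom4, mushroom5, mushroom6 below 0.03 m/s and linear speed of tray below 0.02 m/s and value of joint start below 0.002 m); the robot touches nothing.
It fails at once if The start button is pressed (more than 3 mm) while the door is more than 10 mm open (value of joint start above 0.003 m and value of joint door above 0.01 m).
It fails at once if A bystander (tape, tin, jar, bowl, brush or carton) is moved more than 60 mm (distance of any of tape, tin, jar, bowl, brush, carton from where it was at the start of the episode above 0.06 m).
Of mushroom1, mushroom2, mushroom3, mushroom4, mushroom5, mushroom6 only 4 to 6 are there at a start; the rules pass over those that are not, and their reading is None.
At some moment in a run one of mushroom1, mushroom2, mushroom3, mushroom4, mushroom5, mushroom6 may be knocked a few centimetres aside while the robot is not near it.
Once in a run the grip may slacken for a moment while it holds something.
It also fails if it takes over 210 s, if anything falls off the work surface, if the arm or the gripper's body presses on something with over 40 N, if the wrist force passes 120 N, or if a joint passes its speed limit or range.

## Working session

There is one attempt and no reset: what is moved stays moved. The work goes in short steps, Python scripts to look and compute and a tool call to move; the robot and the scene stay as the last step left them, time stands still between calls to the robot, and variables do not carry over. Pictures are saved under pics/ and viewed, at most 14 in all, crops included, and the job is handed in when it is done.

Besides the shell and the picture viewer there is one more tool, called as a command line: name --argument value ..., lists and objects as JSON in quotes. step_arm: Moves the arm, as the interface text tells. Its arguments: {"type":"object","properties":{"motion":{"type":"array"},"force":{"type":"number"}},"required":["motion"]}

```bash
mkdir -p pics; ls; cat > h.py <<'E'
import numpy as np, cv2
from scipy.spatial.transform import Rotation as R
from plant import r
def campose(c,st=None):
    if 'mount' in c:
        T=np.eye(4);T[:3,:3]=R.from_quat(st['eef_rot']).as_matrix();T[:3,3]=st['tool_pos'];return T@np.array(c['mount'])
    T=np.eye(4);T[:3,3]=c['xyz'];T[:3,:3]=R.from_quat(c['orientation']).as_matrix();return T
def snap(n,save=None):
    st=r.get_state();c=r.snapshot(n);T=campose(c,st)
    if save: cv2.imwrite(f'pics/{save}.png',c['pixels'][:,:,::-1])
    return c,T
def find(n,T,thing,ms=0.3):
    return [(round(d['score'],2),np.round(T[:3,:3]@np.array(d['at'])+T[:3,3],4)) for d in r.search_frame(n,thing) if d['score']>ms]
def cloud(c,T):
    K=np.array([[c['fx'],0,c['cx']],[0,c['fy'],c['cy']],[0,0,1]])
    v,u=np.mgrid[:480,:640];p=np.stack([u,v],-1).reshape(-1,1,2).astype(np.float32)
    n=cv2.undistortPoints(p,K,np.array(c['D'])).reshape(480,640,2);d=c['depth']
    P=np.concatenate([n*d[...,None],d[...,None]],-1)@T[:3,:3].T+T[:3,3];P[d==0]=np.nan
    return P
E
python3 - <<'E'
from h import *
print(r.get_state(), r.tip_reach)
for n in ['top','scene']:
    c,T=snap(n,n+'0');print(n,T.round(3).tolist())
    for t in ['mushroom1','tray','steriliser','door','door_tab','start_top','tape','tin','jar','bowl','brush','carton']:
        print(t,find(n,T,t))
    np.savez(f'{n}0.npz',P=cloud(c,T),im=c['pixels'])
E
```

```text
pics
{'clock': 0.0, 'q': array([-1.30719614,  0.68996188, -0.19449195,  1.56633925,  0.1573112 ,
        0.9024557 , -0.21510685]), 'qd': array([ 0.00097099, -0.00024971,  0.00070444,  0.00137795,  0.0002797 ,
        0.00105844,  0.00248901]), 'joint_torque': array([ 1.38489054e-04, -5.27565300e+01, -1.26719009e+00, -1.53434086e+01,
       -5.28003427e-02,  6.56725912e-03,  1.68451847e-04]), 'tool_pos': array([0.14229021, 0.60799553, 0.25992449]), 'eef_rot': array([ 1.14614167e-01,  9.93409687e-01, -8.86238743e-04, -2.80182092e-05]), 'contact_force': array([ 0.03461077,  0.50720296, -0.44964003]), 'moment': array([-0.01078089,  0.03329557, -0.03511905]), 'finger_force': 0.0, 'opening': 0.99783567600368} 0.022
top [[-0.029, -0.982, 0.186, 0.319], [-0.999, 0.026, -0.018, -0.036], [0.013, -0.187, -0.982, 1.186], [0.0, 0.0, 0.0, 1.0]]
mushroom1 [(0.63, array([ 0.4275, -0.3144,  0.0163])), (0.63, array([0.5388, 0.3009, 0.0141])), (0.54, array([ 0.5018, -0.3236,  0.0173])), (0.53, array([0.481 , 0.3915, 0.0128])), (0.5, array([ 0.4814, -0.41  ,  0.0153]))]
tray [(0.6, array([ 0.6257, -0.3
[... 1191 characters left out ...]
7, array([0.4585, 0.3102, 0.0407])), (0.48, array([0.5504, 0.2988, 0.0146]))]
door [(0.85, array([ 0.6786, -0.0503,  0.1139])), (0.46, array([0.8293, 0.0106, 0.0972]))]
door_tab [(0.96, array([ 0.6779, -0.0537,  0.1095]))]
start_top [(0.59, array([ 0.6324, -0.3231,  0.0226]))]
tape [(0.68, array([ 0.6774, -0.0519,  0.1078])), (0.66, array([0.5437, 0.1999, 0.0144]))]
tin [(0.96, array([0.4547, 0.3088, 0.0355]))]
jar [(0.56, array([0.387 , 0.4124, 0.0754]))]
bowl [(0.79, array([ 0.3296, -0.4303,  0.0303])), (0.7, array([ 0.6336, -0.3248,  0.0204]))]
brush [(0.97, array([ 0.3804, -0.0088,  0.0165])), (0.36, array([ 0.4948, -0.4141,  0.0143]))]
carton [(0.76, array([ 0.6388, -0.4828,  0.08  ]))]
```

View pics/top0.png

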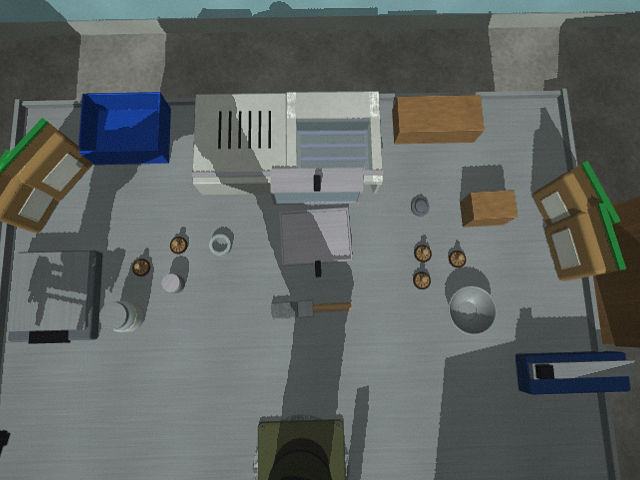

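View pics/scene0.png

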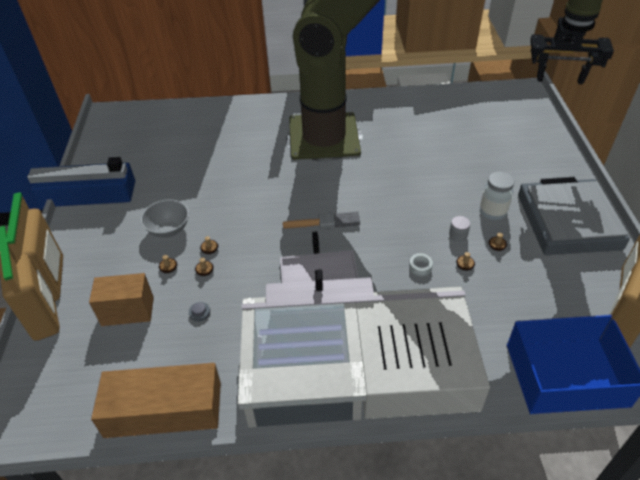

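The top view shows five mushrooms at (141,267), (179,244), (423,253), (457,258) and (422,280). The tray is at (316,235) with its handle at (318,268), the door grip at (317,180) and the start button at (420,205). The scene view agrees, and the door looks partly open.

```bash
python3 - <<'E'
from h import *
A=np.load('top0.npz');B=np.load('scene0.npz')
Q={'top':A['P'],'scene':B['P']}
def box(P,lo,hi):
    p=P.reshape(-1,3);return p[np.all((p>lo)&(p<hi),1)]
print('table z',[np.nanmedian(box(P,[.3,-.2,-.05],[.36,.2,.05])[:,2]) for P in Q.values()])
for n,P in Q.items():
    print(n)
    for m in [(.485,.396),(.545,.301),(.435,-.314),(.505,-.323),(.488,-.411)]:
        p=box(P,[m[0]-.04,m[1]-.04,.006],[m[0]+.04,m[1]+.04,.06]); s=p[p[:,2]>.03]
        print(' m',p.mean(0).round(3),'mid',((p.min(0)+p.max(0))/2).round(3),p[:,2].max().round(3),'stem',s.mean(0).round(3),len(s))
    p=box(P,[.6,-.1,.125],[.72,0,.2]);print(' tab',len(p),p.min(0).round(3),p.max(0).round(3))
    p=box(P,[.36,-.12,.03],[.55,.03,.09]);print(' handle',len(p),p.min(0).round(3),p.max(0).round(3),p.mean(0).round(3))
    p=box(P,[.58,-.37,.006],[.68,-.27,.06]);print(' btn',len(p),p.min(0).round(3),p.max(0).round(3),np.percentile(p[:,2],90)); q=p[p[:,2]>p[:,2].max()-.006];print('   top',(q.min(0)+q.max(0))/2,q.mean(0))
    # tray walls
    p=box(P,[.40,-.16,.009],[.64,.07,.025]);rr=cv2.minAreaRect(p[:,:2].astype(np.float32));print(' tray',rr,len(p))
    p=box(P,[.6,-.3,.088],[1.0,.5,.104]);rr=cv2.minAreaRect(p[:,:2].astype(np.float32));print(' ster',rr,len(p),p.min(0),p.max(0))
# wall top raster, steriliser
P=np.concatenate([box(q,[.6,-.3,.085],[1.0,.5,.12]) for q in Q.values()])
g=np.full((420,820,3),0,np.uint8)
def col(z):return cv2.applyColorMap(np.array([[np.clip((z-0)/.15*255,0,255)]],np.uint8),cv2.COLORMAP_JET)[0,0]
for q in Q.values():
    for p in box(q,[.34,-.42,-.01],[.95,.42,.2]):
        if p[2]<.004: continue
        cv2.circle(g,(int(400-p[1]*900),int(420-(p[0]-.45)*800)),1,tuple(int(x) for x in col(p[2])),-1)
cv2.imwrite('pics/map.png',g[:, :800])
E
```

```text
table z [np.float64(0.00040576435146821854), np.float64(-0.0004934338138332661)]
top
 m [0.484 0.395 0.018] mid [0.481 0.397 0.025] 0.044 stem [0.484 0.397 0.039] 32
 m [0.539 0.302 0.017] mid [0.545 0.301 0.026] 0.046 stem [0.539 0.303 0.041] 30
 m [ 0.431 -0.316  0.017] mid [ 0.433 -0.308  0.025] 0.045 stem [ 0.431 -0.317  0.04 ] 30
 m [ 0.501 -0.324  0.018] mid [ 0.508 -0.317  0.026] 0.047 stem [ 0.501 -0.324  0.04 ] 29
 m [ 0.484 -0.411  0.017] mid [ 0.495 -0.406  0.025] 0.044 stem [ 0.484 -0.413  0.04 ] 29
 tab 95 [ 0.643 -0.063  0.127] [ 0.672 -0.048  0.152]
 handle 88 [ 0.449 -0.059  0.032] [ 0.483 -0.046  0.065] [ 0.465 -0.053  0.058]
 btn 251 [ 0.598 -0.367  0.006] [ 0.67  -0.278  0.027] 0.02314797367470245
   top [ 0.62561097 -0.32680893  0.02378239] [ 0.62633492 -0.32751115  0.02268132]
 tray ((0.5365010499954224, -0.05031698942184448), (0.17683885991573334, 0.1801607310771942), 2.3181991577148438) 492
 ster ((0.7833214998245239, 0.1405911147594452), (0.7258133292198181, 0.2767138183116913), 88.39362335205078) 15860 [ 0.64029832 -0.22013281  0.08801235] [0.92847848 0.49974
[... 353 characters left out ...]
 0.038] 37
 m [ 0.493 -0.409  0.018] mid [ 0.498 -0.407  0.025] 0.045 stem [ 0.491 -0.41   0.038] 39
 tab 131 [ 0.65  -0.06   0.126] [ 0.681 -0.044  0.152]
 handle 109 [ 0.45  -0.057  0.032] [ 0.492 -0.043  0.064] [ 0.477 -0.05   0.053]
 btn 320 [ 0.598 -0.362  0.006] [ 0.669 -0.3    0.027] 0.02352913502897023
   top [ 0.63302418 -0.32442597  0.02420442] [ 0.6329951  -0.323921    0.02317216]
 tray ((0.5228709578514099, -0.04665073752403259), (0.18294061720371246, 0.09781793504953384), 89.76959228515625) 352
 ster ((0.7890881299972534, 0.14297311007976532), (0.721717894077301, 0.272115021944046), 88.34525299072266) 24120 [ 0.6476394  -0.21764898  0.08800173] [0.9330852  0.49992851 0.10399202]
```

View pics/map.png

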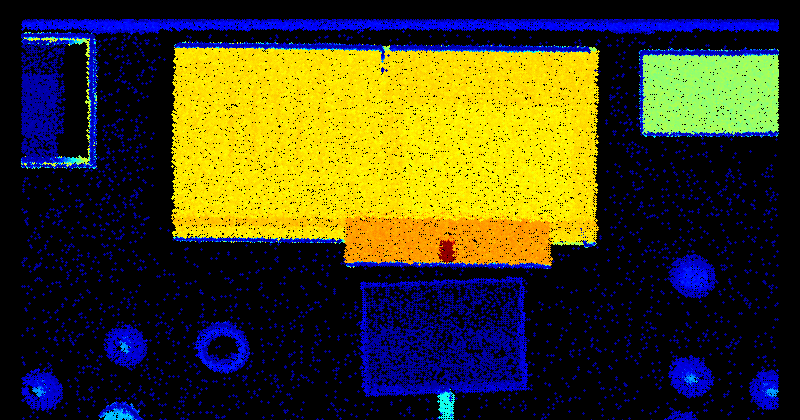

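The height map shows the steriliser at cols 174–598 and the door panel at cols 345–552, about 48 mm open. The tray is at cols 362–525, offset to the left of the slot.

```bash
cat >> h.py <<'E'
def go(x,y,z,yaw=0.,st=None):
    """tool down, tool y along world (-sin,cos) of yaw; prints step needed"""
    st=st or r.get_state();R0=R.from_quat(st['eef_rot']);Rt=R.from_euler('z',yaw)*R.from_quat([0,1,0,0])
    dp=R0.inv().apply(np.array([x,y,z])-st['tool_pos'])*1000;tw=(R0.inv()*Rt).as_rotvec()
    print('t',round(st['clock'],2),'pos',np.round(st['tool_pos'],4),'-> dp',dp.round(1).tolist(),'twist',tw.round(3).tolist(),'n',np.linalg.norm(dp).round(0))
def box(P,lo,hi):
    p=P.reshape(-1,3);return p[np.all((p>lo)&(p<hi),1)]
E
python3 - <<'E'
from h import *
go(.515,.35,.26)
for n in ['top','scene']:
    P=np.load(n+'0.npz')['P']
    p=box(P,[.6,-.26,.09],[1,.30,.102]);q=p[(p[:,0]>.68)]
    def edge(p,a,lo,hi,mx,step=.01):
        o=1-a;out=[]
        for b in np.arange(lo,hi,step):
            s=p[(p[:,o]>=b)&(p[:,o]<b+step)]
            if len(s)>5: out.append((b+step/2,np.percentile(s[:,a],99 if mx else 1)))
        out=np.array(out);f=np.polyfit(out[:,0],out[:,1],1);return f.round(4),np.std(out[:,1]-np.polyval(f,out[:,0])).round(4)
    print(n,'back x=f(y)',edge(p,0,-.2,.23,True),'front left',edge(p,0,.09,.23,False),'left y=f(x)',edge(p,1,.70,.9,True),'right',edge(p,1,.70,.9,False))
    w=box(P,[.45,-.2,.009],[.64,.1,.03])
    print(' tray left y(x)',edge(w,1,.50,.59,True),'right',edge(w,1,.50,.59,False),'far x(y)',edge(w,0,-.12,.03,True))
E
```

```text
t 1.3 pos [0.1423 0.6086 0.2607] -> dp [-421.8, -166.9, 0.7] twist [0.0, -0.0, -0.23] n 454.0
top back x=f(y) (array([0.008, 0.91 ]), np.float64(0.0013)) front left (array([0.0172, 0.6728]), np.float64(0.0005)) left y=f(x) (array([-0.008,  0.25 ]), np.float64(0.0009)) right (array([-0.0129, -0.2036]), np.float64(0.0012))
 tray left y(x) (array([0.0437, 0.0156]), np.float64(0.0006)) right (array([ 0.0312, -0.156 ]), np.float64(0.0005)) far x(y) (array([-0.0434,  0.6216]), np.float64(0.0004))
scene back x=f(y) (array([0.0131, 0.9154]), np.float64(0.0005)) front left (array([0.0164, 0.6805]), np.float64(0.0013)) left y=f(x) (array([-0.007 ,  0.2518]), np.float64(0.0007)) right (array([-0.0179, -0.1959]), np.float64(0.0011))
 tray left y(x) (array([0.0294, 0.027 ]), np.float64(0.0004)) right (array([ 0.0392, -0.1569]), np.float64(0.0005)) far x(y) (array([0.0595, 0.5175]), np.float64(0.0204))
```

step_arm --motion '[{"dp":[-60,-24,0],"twist":[0,0,-0.05],"hand":0.6},{"dp":[-120,-48,0],"twist":[0,0,-0.1],"hand":0.6},{"dp":[-180,-72,0],"twist":[0,0,-0.15],"hand":0.6},{"dp":[-235,-94,0],"twist":[0,0,-0.2],"hand":0.6},{"dp":[-290,-115,0],"twist":[0,0,-0.23],"hand":0.6}]' --force 15

```text
clock: 1.92
tool_pos: [0.4002, 0.4293, 0.2609]
eef_rot: [-0.001, 1.0, 0.0, 0.0]
contact_force: [0.4, 0.5, 0.2]
opening: 0.798
finger_force: 0.0
```

step_arm --motion '[{"dp":[-60,-24,0],"twist":[0,0,0],"hand":0.6},{"dp":[-120,-50,0],"twist":[0,0,0],"hand":0.6},{"dp":[-140,-20,0],"twist":[0,0,0],"hand":0.6},{"dp":[-140,-20,0],"twist":[0,0,0],"hand":0.6}]'

```text
clock: 2.42
tool_pos: [0.5399, 0.4117, 0.2602]
eef_rot: [0.001, 1.0, 0.001, 0.0]
contact_force: [-1.6, 0.5, 0.1]
opening: 0.803
finger_force: 0.0
```

```bash
python3 - <<'E'
from h import *
go(.515,.35,.26)
c,T=snap('wrist','w1');print(find('wrist',T,'mushroom1'))
P=cloud(c,T);np.savez('w1.npz',P=P)
print('table',np.nanmedian(P[...,2]))
for m in [(.488,.398),(.543,.302)]:
    p=box(P,[m[0]-.03,m[1]-.03,.006],[m[0]+.03,m[1]+.03,.06]);s=p[p[:,2]>.03]
    print(((p.min(0)+p.max(0))/2).round(4),'stem',((s.min(0)+s.max(0))/2).round(4),s[:,2].max())
E
```

```text
t 2.42 pos [0.5399 0.4117 0.2602] -> dp [24.8, -61.8, 0.0] twist [0.002, 0.0, -0.001] n 67.0
[(0.67, array([0.5346, 0.3078, 0.019 ])), (0.55, array([0.4843, 0.3973, 0.0148]))]
table 0.027092185073184866
[0.4867 0.3977 0.0259] stem [0.4867 0.3979 0.0371] 0.043794444030879176
[0.5421 0.3039 0.0258] stem [0.5416 0.3044 0.0368] 0.04343916414081256
```

step_arm --motion '[{"dp":[53,-14,40],"twist":[0,0,0],"hand":0.3},{"dp":[53,-14,100],"twist":[0,0,0],"hand":0.3},{"dp":[53,-14,160],"twist":[0,0,0],"hand":0.3},{"dp":[53,-14,205],"twist":[0,0,0],"hand":0.3},{"dp":[53,-14,220],"twist":[0,0,0],"hand":0.3}]'

```text
clock: 3.15
tool_pos: [0.4832, 0.3953, 0.0386]
eef_rot: [-0.001, 1.0, -0.002, -0.002]
contact_force: [1.2, -0.3, 1.7]
opening: 0.654
finger_force: 0.0
```

step_arm --motion '[{"dp":[0,0,0],"twist":[0,0,0],"hand":-1},{"dp":[0,0,0],"twist":[0,0,0],"hand":-1},{"dp":[0,0,0],"twist":[0,0,0],"hand":-1},{"dp":[0,0,0],"twist":[0,0,0],"hand":-1},{"dp":[0,0,-30],"twist":[0,0,0],"hand":-1}]' --force 12

```text
clock: 3.78
tool_pos: [0.4845, 0.3955, 0.0697]
eef_rot: [-0.0, 1.0, -0.001, -0.001]
contact_force: [0.1, 0.5, 0.3]
opening: 0.155
finger_force: 11.9
```

step_arm --motion '[{"dp":[-10,-30,-50],"twist":[0,0,0],"hand":-1},{"dp":[-25,-88,-60],"twist":[0,0,0],"hand":-1},{"dp":[-40,-145,-60],"twist":[0,0,0],"hand":-1},{"dp":[-55,-203,-60],"twist":[0,0,0],"hand":-1},{"dp":[-70,-261,-60],"twist":[0,0,0],"hand":-1}]'

```text
clock: 4.4
tool_pos: [0.5562, 0.1338, 0.1313]
eef_rot: [-0.0, 1.0, 0.0, 0.001]
contact_force: [0.9, 0.5, -0.1]
opening: 0.152
finger_force: 11.9
```

step_arm --motion '[{"dp":[-15,-55,0],"twist":[0,0,0],"hand":-1},{"dp":[-28,-105,0],"twist":[0,0,0],"hand":-1},{"dp":[-30,-126,10],"twist":[0,0,0],"hand":-1},{"dp":[-30,-126,40],"twist":[0,0,0],"hand":-1},{"dp":[-30,-126,40],"twist":[0,0,0],"hand":-1}]'

```text
clock: 5.03
tool_pos: [0.5837, 0.0106, 0.089]
eef_rot: [-0.001, 1.0, 0.0, -0.002]
contact_force: [-0.5, 0.6, 0.1]
opening: 0.149
finger_force: 11.9
```

step_arm --motion '[{"dp":[0,0,30],"twist":[0,0,0],"hand":-1},{"dp":[0,0,43],"twist":[0,0,0],"hand":-1},{"dp":[0,0,44],"twist":[0,0,0],"hand":-1},{"dp":[0,0,44],"twist":[0,0,0],"hand":-0.1},{"dp":[0,0,44],"twist":[0,0,0],"hand":-0.1}]'

```text
clock: 5.65
tool_pos: [0.5856, 0.01, 0.0472]
eef_rot: [-0.0, 1.0, 0.0, 0.0]
contact_force: [-1.0, -0.2, 0.2]
opening: 0.353
finger_force: 0.0
```

step_arm --motion '[{"dp":[0,0,0],"twist":[0,0,0],"hand":-0.1},{"dp":[0,0,-50],"twist":[0,0,0],"hand":0},{"dp":[0,30,-100],"twist":[0,0,0],"hand":0.3},{"dp":[10,90,-120],"twist":[0,0,0],"hand":0.3},{"dp":[20,150,-120],"twist":[0,0,0],"hand":0.3}]'

```text
clock: 6.28
tool_pos: [0.5667, 0.1607, 0.1689]
eef_rot: [0.001, 1.0, 0.001, 0.002]
contact_force: [0.5, 0.6, -0.1]
opening: 0.647
finger_force: 0.0
```

```bash
cat >> h.py <<'E'
def stems(P,cs,w=.035):
    for m in cs:
        p=box(P,[m[0]-w,m[1]-w,.03],[m[0]+w,m[1]+w,.06])
        print(m,'stem',len(p), ((p.min(0)+p.max(0))/2).round(4) if len(p) else '')
E
python3 - <<'E'
from h import *
go(.543,.304,.10)
c,T=snap('wrist');print(find('wrist',T,'mushroom1'))
E
```

```text
t 6.28 pos [0.5667 0.1607 0.1689] -> dp [24.3, 143.1, 68.9] twist [0.001, 0.004, -0.002] n 161.0
[(0.98, array([0.5351, 0.3012, 0.0165])), (0.97, array([0.5853, 0.0136, 0.0186]))]
```

step_arm --motion '[{"dp":[8,55,10],"twist":[0,0,0],"hand":0.3},{"dp":[18,110,25],"twist":[0,0,0],"hand":0.3},{"dp":[24,143,60],"twist":[0,0,0],"hand":0.3},{"dp":[24,143,110],"twist":[0,0,0],"hand":0.3},{"dp":[24,143,129],"twist":[0,0,0],"hand":0.3}]'

```text
clock: 7.0
tool_pos: [0.5398, 0.3014, 0.035]
eef_rot: [-0.001, 1.0, -0.002, -0.002]
contact_force: [0.4, 0.1, -0.9]
opening: 0.652
finger_force: 0.0
```

step_arm --motion '[{"dp":[0,0,0],"twist":[0,0,0],"hand":-1},{"dp":[0,0,0],"twist":[0,0,0],"hand":-1},{"dp":[0,0,0],"twist":[0,0,0],"hand":-1},{"dp":[0,0,0],"twist":[0,0,0],"hand":-1},{"dp":[0,0,-50],"twist":[0,0,0],"hand":-1}]' --force 12

```text
clock: 7.62
tool_pos: [0.5395, 0.3011, 0.0856]
eef_rot: [-0.0, 1.0, -0.002, -0.003]
contact_force: [-0.2, 0.2, 0.7]
opening: 0.149
finger_force: 11.9
```

step_arm --motion '[{"dp":[0,-40,-40],"twist":[0,0,0],"hand":-1},{"dp":[3,-100,-45],"twist":[0,0,0],"hand":-1},{"dp":[6,-160,-45],"twist":[0,0,0],"hand":-1},{"dp":[9,-220,-45],"twist":[0,0,0],"hand":-1},{"dp":[12,-275,-45],"twist":[0,0,0],"hand":-1}]'

```text
clock: 8.25
tool_pos: [0.5296, 0.0253, 0.1333]
eef_rot: [0.0, 1.0, -0.0, 0.001]
contact_force: [1.2, 0.0, -0.5]
opening: 0.148
finger_force: 12.0
```

step_arm --motion '[{"dp":[0,-18,5],"twist":[0,0,0],"hand":-1},{"dp":[0,-18,45],"twist":[0,0,0],"hand":-1},{"dp":[0,-18,75],"twist":[0,0,0],"hand":-1},{"dp":[0,-18,87],"twist":[0,0,0],"hand":-1},{"dp":[0,-18,87],"twist":[0,0,0],"hand":-1}]'

```text
clock: 8.88
tool_pos: [0.5305, 0.0118, 0.0457]
eef_rot: [-0.001, 1.0, 0.001, 0.001]
contact_force: [-0.6, -0.0, -0.2]
opening: 0.152
finger_force: 12.0
```

step_arm --motion '[{"dp":[0,0,4],"twist":[0,0,0],"hand":-1},{"dp":[0,0,4],"twist":[0,0,0],"hand":-0.1},{"dp":[0,0,4],"twist":[0,0,0],"hand":-0.1},{"dp":[0,0,4],"twist":[0,0,0],"hand":-0.1},{"dp":[0,0,-50],"twist":[0,0,0],"hand":-0.1}]'

```text
clock: 9.5
tool_pos: [0.5272, 0.0097, 0.093]
eef_rot: [-0.001, 1.0, -0.0, -0.004]
contact_force: [0.9, -0.3, -0.2]
opening: 0.45
finger_force: 0.0
```

step_arm --motion '[{"dp":[0,-20,-60],"twist":[0,0,0],"hand":0.3},{"dp":[10,-80,-80],"twist":[0,0,0],"hand":0.3},{"dp":[15,-140,-90],"twist":[0,0,0],"hand":0.3},{"dp":[20,-200,-100],"twist":[0,0,0],"hand":0.3},{"dp":[20,-250,-100],"twist":[0,0,0],"hand":0.3}]'

```text
clock: 10.12
tool_pos: [0.509, -0.2435, 0.1964]
eef_rot: [0.001, 1.0, -0.001, 0.0]
contact_force: [1.4, 0.5, -0.3]
opening: 0.651
finger_force: 0.0
```

```bash
python3 - <<'E'
from h import *
go(.505,-.322,.10)
c,T=snap('wrist','w2');print(find('wrist',T,'mushroom1'));P=cloud(c,T)
stems(P,[(.505,-.322),(.435,-.315),(.488,-.411),(.5305,.01),(.585,.01)])
c,T=snap('top');print(find('top',T,'mushroom1'))
E
```

```text
t 10.12 pos [ 0.509  -0.2435  0.1964] -> dp [3.9, -78.4, 96.5] twist [-0.001, 0.001, -0.002] n 124.0
[(0.93, array([ 0.4333, -0.3172,  0.0128])), (0.78, array([0.5826, 0.0075, 0.0186])), (0.78, array([0.5258, 0.0046, 0.0152])), (0.77, array([ 0.5003, -0.3245,  0.0139])), (0.57, array([ 0.4835, -0.416 ,  0.0146]))]
(0.505, -0.322) stem 297 [ 0.5034 -0.3253  0.0366]
(0.435, -0.315) stem 332 [ 0.4341 -0.3176  0.0368]
(0.488, -0.411) stem 361 [ 0.487  -0.413   0.0367]
(0.5305, 0.01) stem 407 [0.5324 0.0099 0.0388]
(0.585, 0.01) stem 358 [0.5881 0.0111 0.0391]
[(0.78, array([0.5288, 0.0098, 0.017 ])), (0.76, array([ 0.4258, -0.3161,  0.012 ])), (0.68, array([ 0.4986, -0.3228,  0.0165])), (0.51, array([0.5797, 0.0079, 0.0205])), (0.41, array([ 0.6561, -0.0578,  0.1106]))]
```

step_arm --motion '[{"dp":[3,-50,20],"twist":[0,0,0],"hand":0.3},{"dp":[5,-80,60],"twist":[0,0,0],"hand":0.3},{"dp":[5,-80,115],"twist":[0,0,0],"hand":0.3},{"dp":[5,-80,150],"twist":[0,0,0],"hand":0.3},{"dp":[5,-80,158],"twist":[0,0,0],"hand":0.3}]'

```text
clock: 10.95
tool_pos: [0.504, -0.3175, 0.0357]
eef_rot: [-0.002, 1.0, 0.002, -0.002]
contact_force: [-0.2, -1.0, 3.6]
opening: 0.652
finger_force: 1.3
```

step_arm --motion '[{"dp":[0,0,0],"twist":[0,0,0],"hand":-1},{"dp":[0,0,0],"twist":[0,0,0],"hand":-1},{"dp":[0,0,0],"twist":[0,0,0],"hand":-1},{"dp":[0,0,0],"twist":[0,0,0],"hand":-1},{"dp":[0,0,-50],"twist":[0,0,0],"hand":-1}]'

```text
clock: 11.58
tool_pos: [0.5025, -0.3194, 0.0856]
eef_rot: [-0.0, 1.0, 0.001, -0.003]
contact_force: [0.4, -0.6, 0.7]
opening: 0.144
finger_force: 12.0
```

step_arm --motion '[{"dp":[-10,30,-45],"twist":[0,0,0],"hand":-1},{"dp":[-35,85,-50],"twist":[0,0,0],"hand":-1},{"dp":[-55,140,-50],"twist":[0,0,0],"hand":-1},{"dp":[-75,190,-50],"twist":[0,0,0],"hand":-1},{"dp":[-83,215,-48],"twist":[0,0,0],"hand":-1}]'

```text
clock: 12.2
tool_pos: [0.5892, -0.1008, 0.1365]
eef_rot: [-0.002, 1.0, 0.001, 0.001]
contact_force: [0.4, 0.3, -0.2]
opening: 0.147
finger_force: 12.0
```

step_arm --motion '[{"dp":[0,0,20],"twist":[0,0,0],"hand":-1},{"dp":[0,0,60],"twist":[0,0,0],"hand":-1},{"dp":[0,0,85],"twist":[0,0,0],"hand":-1},{"dp":[0,0,91],"twist":[0,0,0],"hand":-1},{"dp":[0,0,91],"twist":[0,0,0],"hand":-1}]'

```text
clock: 12.82
tool_pos: [0.5886, -0.107, 0.0456]
eef_rot: [0.0, 1.0, -0.001, 0.001]
contact_force: [0.6, -1.8, 3.1]
opening: 0.156
finger_force: 12.0
```

step_arm --motion '[{"dp":[0,0,0],"twist":[0,0,0],"hand":-0.1},{"dp":[0,0,0],"twist":[0,0,0],"hand":-0.1},{"dp":[0,0,0],"twist":[0,0,0],"hand":-0.1},{"dp":[0,0,-40],"twist":[0,0,0],"hand":-0.1},{"dp":[10,0,-95],"twist":[0,0,0],"hand":-0.1}]'

```text
clock: 13.45
tool_pos: [0.5771, -0.1049, 0.1395]
eef_rot: [-0.0, 1.0, 0.0, -0.001]
contact_force: [0.8, -1.5, 0.1]
opening: 0.449
finger_force: 0.0
```

step_arm --motion '[{"dp":[30,-50,-20],"twist":[0,0,0],"hand":0.3},{"dp":[65,-95,-20],"twist":[0,0,0],"hand":0.3},{"dp":[100,-140,-20],"twist":[0,0,0],"hand":0.3},{"dp":[110,-165,-20],"twist":[0,0,0],"hand":0.3},{"dp":[110,-165,-20],"twist":[0,0,0],"hand":0.3}]'

```text
clock: 14.08
tool_pos: [0.4662, -0.2728, 0.1595]
eef_rot: [0.002, 1.0, -0.0, -0.001]
contact_force: [-0.1, 0.4, -0.8]
opening: 0.647
finger_force: 0.0
```

```bash
python3 - <<'E'
from h import *
go(.434,-.3165,.038)
c,T=snap('wrist','w3');print(find('wrist',T,'mushroom1'));P=cloud(c,T)
stems(P,[(.435,-.315),(.488,-.411),(.587,-.105)])
E
```

```text
t 14.07 pos [ 0.4662 -0.2728  0.1595] -> dp [31.8, -43.7, 121.6] twist [-0.001, -0.001, -0.005] n 133.0
[(0.87, array([ 0.4323, -0.3159,  0.0125])), (0.62, array([ 0.4871, -0.4113,  0.0141])), (0.5, array([ 0.5164, -0.0075,  0.0173]))]
(0.435, -0.315) stem 401 [ 0.434  -0.318   0.0368]
(0.488, -0.411) stem 399 [ 0.4865 -0.4136  0.0368]
(0.587, -0.105) stem 0
```

step_arm --motion '[{"dp":[25,-40,20],"twist":[0,0,0],"hand":0.3},{"dp":[32,-45,60],"twist":[0,0,0],"hand":0.3},{"dp":[32,-45,100],"twist":[0,0,0],"hand":0.3},{"dp":[32,-45,120],"twist":[0,0,0],"hand":0.3},{"dp":[32,-45,120],"twist":[0,0,0],"hand":-0.5}]'

```text
clock: 14.8
tool_pos: [0.4365, -0.3128, 0.0385]
eef_rot: [-0.002, 1.0, 0.001, -0.001]
contact_force: [0.4, 0.4, 0.3]
opening: 0.564
finger_force: 0.0
```

step_arm --motion '[{"dp":[0,0,0],"twist":[0,0,0],"hand":-1},{"dp":[0,0,0],"twist":[0,0,0],"hand":-1},{"dp":[0,0,0],"twist":[0,0,0],"hand":-1},{"dp":[0,0,-20],"twist":[0,0,0],"hand":-1},{"dp":[0,0,-80],"twist":[0,0,0],"hand":-1}]'

```text
clock: 15.42
tool_pos: [0.4343, -0.3147, 0.1189]
eef_rot: [-0.0, 1.0, 0.001, -0.002]
contact_force: [-0.3, -0.0, 0.5]
opening: 0.155
finger_force: 12.0
```

```bash
python3 - <<'E'
from h import *
go(.531,-.104,.13)
c,T=snap('top','top2');print(find('top',T,'mushroom1',.2));P=cloud(c,T)
stems(P,[(.488,-.411),(.587,-.105)])
cv2.imwrite('pics/c2.png',cv2.resize(c['pixels'][140:320,180:500,::-1],None,fx=2.4,fy=2.4))
E
```

```text
t 15.43 pos [ 0.4343 -0.3147  0.1189] -> dp [-96.8, 210.7, -11.0] twist [0.002, -0.004, 0.001] n 232.0
[(0.57, array([0.5829, 0.011 , 0.0198])), (0.57, array([ 0.5832, -0.1051,  0.0229])), (0.5, array([0.5328, 0.0109, 0.018 ]))]
(0.488, -0.411) stem 0 
(0.587, -0.105) stem 31 [ 0.5847 -0.1071  0.0404]
```

View pics/c2.png

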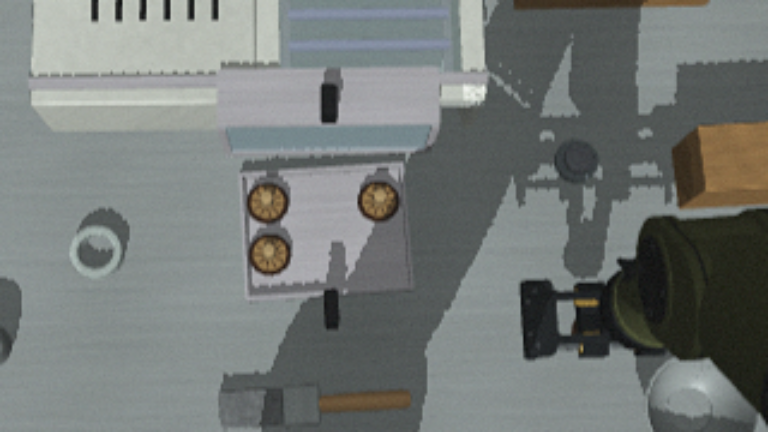

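Three mushrooms stand upright in the tray at crop (267,201), (269,253) and (378,200), and the fourth is in the grip.

step_arm --motion '[{"dp":[-15,45,-15],"twist":[0,0,0],"hand":-1},{"dp":[-40,100,-15],"twist":[0,0,0],"hand":-1},{"dp":[-65,150,-15],"twist":[0,0,0],"hand":-1},{"dp":[-85,190,-12],"twist":[0,0,0],"hand":-1},{"dp":[-96,209,-10],"twist":[0,0,0],"hand":-1}]'

```text
clock: 16.15
tool_pos: [0.5328, -0.103, 0.1296]
eef_rot: [-0.002, 1.0, 0.001, 0.001]
contact_force: [-0.7, -0.1, 0.3]
opening: 0.156
finger_force: 12.0
```

step_arm --motion '[{"dp":[0,0,20],"twist":[0,0,0],"hand":-1},{"dp":[0,0,60],"twist":[0,0,0],"hand":-1},{"dp":[0,0,78],"twist":[0,0,0],"hand":-1},{"dp":[0,0,84],"twist":[0,0,0],"hand":-1},{"dp":[0,0,84],"twist":[0,0,0],"hand":-1}]'

```text
clock: 16.77
tool_pos: [0.5315, -0.1064, 0.0457]
eef_rot: [-0.0, 1.0, -0.0, -0.0]
contact_force: [-0.8, -0.2, -0.4]
opening: 0.151
finger_force: 12.0
```

step_arm --motion '[{"dp":[0,0,1],"twist":[0,0,0],"hand":-0.1},{"dp":[0,0,1],"twist":[0,0,0],"hand":-0.1},{"dp":[0,0,1],"twist":[0,0,0],"hand":-0.1},{"dp":[0,0,-40],"twist":[0,0,0],"hand":-0.1},{"dp":[0,-5,-95],"twist":[0,0,0],"hand":-0.1}]'

```text
clock: 17.4
tool_pos: [0.5308, -0.1108, 0.1408]
eef_rot: [-0.001, 1.0, 0.0, -0.002]
contact_force: [-0.0, -0.1, -0.3]
opening: 0.452
finger_force: 0.0
```

step_arm --motion '[{"dp":[5,-55,-20],"twist":[0,0,0],"hand":0.3},{"dp":[15,-110,-20],"twist":[0,0,0],"hand":0.3},{"dp":[30,-165,-20],"twist":[0,0,0],"hand":0.3},{"dp":[40,-220,-20],"twist":[0,0,0],"hand":0.3},{"dp":[43,-260,-20],"twist":[0,0,0],"hand":0.3}]'

```text
clock: 18.02
tool_pos: [0.4868, -0.3747, 0.1605]
eef_rot: [0.001, 1.0, -0.0, -0.001]
contact_force: [1.3, 1.5, -0.2]
opening: 0.651
finger_force: 0.0
```

```bash
python3 - <<'E'
from h import *
go(.4865,-.413,.038)
c,T=snap('wrist','w4');print(find('wrist',T,'mushroom1'));P=cloud(c,T)
stems(P,[(.488,-.411)])
c,T=snap('top','top3');print(find('top',T,'mushroom1',.2));stems(cloud(c,T),[(.531,-.105)],.025)
E
```

```text
t 18.02 pos [ 0.4868 -0.3747  0.1605] -> dp [0.1, -38.1, 122.5] twist [-0.001, -0.001, -0.003] n 128.0
[(0.95, array([ 0.5304, -0.1212,  0.0147])), (0.77, array([ 0.4844, -0.4162,  0.0134])), (0.5, array([ 0.5787, -0.1273,  0.0176]))]
(0.488, -0.411) stem 378 [ 0.4868 -0.4136  0.0367]
[(0.67, array([0.529 , 0.0083, 0.016 ])), (0.65, array([ 0.4742, -0.414 ,  0.0168])), (0.53, array([0.5854, 0.0075, 0.0161])), (0.51, array([ 0.5841, -0.1093,  0.0222])), (0.49, array([ 0.5211, -0.1043,  0.018 ])), (0.32, array([0.534 , 0.1963, 0.026 ])), (0.26, array([ 0.6137, -0.4406,  0.0943]))]
(0.531, -0.105) stem 29 [ 0.5262 -0.1071  0.0411]
```

step_arm --motion '[{"dp":[0,-30,20],"twist":[0,0,0],"hand":0.3},{"dp":[0,-39,60],"twist":[0,0,0],"hand":0.3},{"dp":[0,-39,105],"twist":[0,0,0],"hand":0.3},{"dp":[0,-39,121],"twist":[0,0,0],"hand":0.3},{"dp":[0,-39,121],"twist":[0,0,0],"hand":-0.5}]'

```text
clock: 18.85
tool_pos: [0.4891, -0.4087, 0.0393]
eef_rot: [-0.001, 1.0, 0.001, -0.0]
contact_force: [-0.3, -0.7, -0.5]
opening: 0.557
finger_force: 0.0
```

step_arm --motion '[{"dp":[0,0,0],"twist":[0,0,0],"hand":-1},{"dp":[0,0,0],"twist":[0,0,0],"hand":-1},{"dp":[0,0,0],"twist":[0,0,0],"hand":-1},{"dp":[0,0,-20],"twist":[0,0,0],"hand":-1},{"dp":[0,0,-80],"twist":[0,0,0],"hand":-1}]'

```text
clock: 19.48
tool_pos: [0.487, -0.4095, 0.1191]
eef_rot: [-0.0, 1.0, 0.002, -0.002]
contact_force: [0.5, -1.1, 1.5]
opening: 0.152
finger_force: 12.0
```

step_arm --motion '[{"dp":[-10,50,-15],"twist":[0,0,0],"hand":-1},{"dp":[-22,110,-20],"twist":[0,0,0],"hand":-1},{"dp":[-34,170,-20],"twist":[0,0,0],"hand":-1},{"dp":[-46,230,-20],"twist":[0,0,0],"hand":-1},{"dp":[-58,290,-20],"twist":[0,0,0],"hand":-1}]'

```text
clock: 20.1
tool_pos: [0.5475, -0.1185, 0.1413]
eef_rot: [-0.0, 1.0, -0.0, 0.001]
contact_force: [-0.0, 1.1, -0.8]
opening: 0.154
finger_force: 12.0
```

step_arm --motion '[{"dp":[-8,50,0],"twist":[0,0,0],"hand":-1},{"dp":[-12,68,0],"twist":[0,0,0],"hand":-1},{"dp":[-12,70,25],"twist":[0,0,0],"hand":-1},{"dp":[-12,70,50],"twist":[0,0,0],"hand":-1},{"dp":[-12,70,50],"twist":[0,0,0],"hand":-1}]'

```text
clock: 20.72
tool_pos: [0.5576, -0.0519, 0.089]
eef_rot: [0.001, 1.0, -0.001, -0.001]
contact_force: [-0.1, -0.7, 1.1]
opening: 0.153
finger_force: 12.0
```

```bash
python3 - <<'E'
from h import *
go(.558,-.048,.045);print(r.get_state()['opening'],r.get_state()['finger_force'])
E
```

```text
t 20.73 pos [ 0.5576 -0.0519  0.089 ] -> dp [-0.5, 3.9, 44.0] twist [-0.001, -0.003, -0.001] n 44.0
0.15296561483651813 11.999440463259816
```

Lower, release, rise.

step_arm --motion '[{"dp":[0,4,25],"twist":[0,0,0],"hand":-1},{"dp":[0,4,44],"twist":[0,0,0],"hand":-1},{"dp":[0,4,44],"twist":[0,0,0],"hand":-0.1},{"dp":[0,4,44],"twist":[0,0,0],"hand":-0.1},{"dp":[0,4,44],"twist":[0,0,0],"hand":-0.1}]'

```text
clock: 21.35
tool_pos: [0.5592, -0.0468, 0.0467]
eef_rot: [0.0, 1.0, -0.0, 0.001]
contact_force: [-1.6, -0.7, 0.4]
opening: 0.442
finger_force: 0.0
```

step_arm --motion '[{"dp":[0,0,-40],"twist":[0,0,0],"hand":-0.1},{"dp":[0,0,-90],"twist":[0,0,0],"hand":-0.1},{"dp":[20,0,-150],"twist":[0,0,0],"hand":-0.1},{"dp":[60,0,-200],"twist":[0,0,0],"hand":0},{"dp":[60,0,-210],"twist":[0,0,0],"hand":0}]'

```text
clock: 21.98
tool_pos: [0.4973, -0.0467, 0.259]
eef_rot: [-0.0, 1.0, -0.001, 0.002]
contact_force: [0.4, -0.6, -0.2]
opening: 0.501
finger_force: 0.0
```

```bash
python3 - <<'E'
from h import *
go(.558,-.048,.25)
c,T=snap('wrist','w5');print(find('wrist',T,'mushroom1'));P=cloud(c,T);np.savez('w5.npz',P=P)
stems(P,[(.585,.01),(.53,.01),(.587,-.105),(.531,-.105),(.558,-.048)],.025)
for t in ['door_tab','tray','door','steriliser']: print(t,find('wrist',T,t))
p=box(P,[.55,-.15,.125],[.75,.05,.2]);print(' tab',len(p),p.min(0).round(3),p.max(0).round(3))
p=box(P,[.4,-.08,.045],[.505,-.02,.09]);print(' handle',len(p),p.min(0).round(3),p.max(0).round(3))
E
```

```text
t 21.98 pos [ 0.4973 -0.0467  0.259 ] -> dp [-60.6, -1.3, 9.1] twist [-0.002, 0.003, 0.0] n 61.0
[(0.82, array([ 0.5559, -0.0522,  0.0173])), (0.77, array([0.527 , 0.0125, 0.0183])), (0.67, array([ 0.5259, -0.1055,  0.0185])), (0.64, array([ 0.582 , -0.1038,  0.0184])), (0.59, array([0.5828, 0.0049, 0.0186]))]
(0.585, 0.01) stem 2 [0.5874 0.0057 0.0309]
(0.53, 0.01) stem 215 [0.5317 0.0111 0.0386]
(0.587, -0.105) stem 0 
(0.531, -0.105) stem 216 [ 0.529  -0.1068  0.039 ]
(0.558, -0.048) stem 212 [ 0.5583 -0.0475  0.0391]
door_tab [(0.72, array([ 0.6602, -0.048 ,  0.1085]))]
tray [(0.78, array([ 0.5359, -0.0504,  0.0051]))]
door [(0.78, array([ 0.6575, -0.0452,  0.1082]))]
steriliser [(0.77, array([ 0.6643, -0.048 ,  0.1121]))]
 tab 577 [ 0.645 -0.063  0.125] [ 0.658 -0.047  0.15 ]
 handle 659 [ 0.45  -0.06   0.045] [ 0.486 -0.045  0.062]
```

View pics/w5.png

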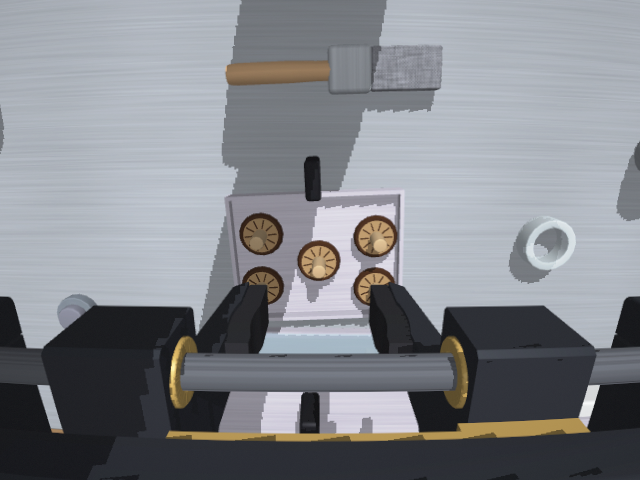

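All five are upright in the tray: (261,233), (376,236), (318,260), (262,285), (375,285). The door grip shows at (310,410). Opening the door next.

step_arm --motion '[{"dp":[-60,-8,0],"twist":[0,0,0],"hand":0},{"dp":[-120,-8,0],"twist":[0,0,0],"hand":0},{"dp":[-163,-8,10],"twist":[0,0,0],"hand":0},{"dp":[-163,-8,65],"twist":[0,0,0],"hand":0},{"dp":[-163,-8,100],"twist":[0,0,0],"hand":0}]'

```text
clock: 22.9
tool_pos: [0.6606, -0.0542, 0.151]
eef_rot: [-0.0, 1.0, 0.0, -0.002]
contact_force: [0.2, -0.0, -0.5]
opening: 0.502
finger_force: 0.0
```

step_arm --motion '[{"dp":[0,0,19],"twist":[0,0,0],"hand":0},{"dp":[0,0,19],"twist":[0,0,0],"hand":-1},{"dp":[0,0,19],"twist":[0,0,0],"hand":-1},{"dp":[0,0,19],"twist":[0,0,0],"hand":-1},{"dp":[0,0,19],"twist":[0,0,0],"hand":-1}]' --force 20

```text
clock: 23.52
tool_pos: [0.6623, -0.0543, 0.1378]
eef_rot: [0.0, 1.0, 0.0, 0.001]
contact_force: [-0.5, -0.0, 2.7]
opening: 0.174
finger_force: 20.0
```

step_arm --motion '[{"dp":[0,20,0],"twist":[0,0,0],"hand":-1},{"dp":[0,45,0],"twist":[0,0,0],"hand":-1},{"dp":[-1,70,0],"twist":[0,0,0],"hand":-1},{"dp":[-1,95,0],"twist":[0,0,0],"hand":-1},{"dp":[-1,120,0],"twist":[0,0,0],"hand":-1}]'

```text
clock: 24.15
tool_pos: [0.6636, 0.0661, 0.1378]
eef_rot: [0.0, 1.0, -0.0, 0.001]
contact_force: [1.4, -2.5, 2.2]
opening: 0.179
finger_force: 20.0
```

step_arm --motion '[{"dp":[0,15,0],"twist":[0,0,0],"hand":-1},{"dp":[0,30,0],"twist":[0,0,0],"hand":-1},{"dp":[-1,45,0],"twist":[0,0,0],"hand":-1},{"dp":[-1,55,0],"twist":[0,0,0],"hand":-1},{"dp":[-1,58,0],"twist":[0,0,0],"hand":-1}]'

```text
clock: 24.78
tool_pos: [0.6643, 0.1246, 0.1378]
eef_rot: [-0.0, 1.0, 0.0, 0.001]
contact_force: [1.3, -1.9, 6.4]
opening: 0.178
finger_force: 20.0
```

step_arm --motion '[{"dp":[0,3,0],"twist":[0,0,0],"hand":-1},{"dp":[0,6,0],"twist":[0,0,0],"hand":-1},{"dp":[0,6,0],"twist":[0,0,0],"hand":-1}]'

```text
clock: 25.15
tool_pos: [0.6643, 0.1266, 0.1378]
eef_rot: [0.001, 1.0, -0.002, 0.001]
contact_force: [-0.0, -5.1, 8.7]
opening: 0.181
finger_force: 20.0
```

step_arm --motion '[{"dp":[0,0,0],"twist":[0,0,0],"hand":0},{"dp":[0,0,0],"twist":[0,0,0],"hand":0},{"dp":[0,0,-40],"twist":[0,0,0],"hand":0},{"dp":[20,-30,-90],"twist":[0,0,0],"hand":0},{"dp":[70,-60,-130],"twist":[0,0,0],"hand":0}]'

```text
clock: 25.78
tool_pos: [0.6001, 0.0732, 0.2633]
eef_rot: [-0.0, 1.0, 0.001, 0.001]
contact_force: [0.3, 0.6, 0.4]
opening: 0.498
finger_force: 0.0
```

step_arm --motion '[{"dp":[50,-40,0],"twist":[0,0,0],"hand":-0.3},{"dp":[100,-75,0],"twist":[0,0,0],"hand":-0.3},{"dp":[110,-115,0],"twist":[0,0,0],"hand":-0.3},{"dp":[110,-115,0],"twist":[0,0,0],"hand":-0.3},{"dp":[110,-115,0],"twist":[0,0,0],"hand":-0.3}]'

```text
clock: 26.4
tool_pos: [0.4898, -0.0409, 0.262]
eef_rot: [-0.001, 1.0, 0.001, 0.0]
contact_force: [0.5, 0.0, 0.3]
opening: 0.349
finger_force: 0.0
```

```bash
python3 - <<'E'
from h import *
go(.463,-.052,.062)
c,T=snap('wrist','w6');P=cloud(c,T);np.savez('w6.npz',P=P);print(find('wrist',T,'mushroom1'))
stems(P,[(.53,.01),(.531,-.105),(.558,-.048)],.025)
p=box(P,[.4,-.08,.045],[.505,-.02,.09]);print(' handle',len(p),p.min(0).round(4),p.max(0).round(4),p.mean(0))
w=box(P,[.46,-.2,.01],[.64,.1,.024])
def edge(p,a,lo,hi,mx,step=.01):
    o=1-a;out=[]
    for b in np.arange(lo,hi,step):
        s=p[(p[:,o]>=b)&(p[:,o]<b+step)]
        if len(s)>5: out.append((b+step/2,np.percentile(s[:,a],98 if mx else 2)))
    out=np.array(out);f=np.polyfit(out[:,0],out[:,1],1);return f.round(4),np.std(out[:,1]-np.polyval(f,out[:,0])).round(4)
print('tray left',edge(w,1,.50,.6,True),'right',edge(w,1,.5,.6,False),'near',edge(w,0,-.12,.03,False))
for n in ['top','scene']:
    c,T=snap(n,n+'6');P=cloud(c,T);np.savez(n+'6.npz',P=P);print(find(n,T,'door_tab'),find(n,T,'mushroom1'))
    if n=='scene': cv2.imwrite('pics/c6.png',cv2.resize(c['pixels'][200:440,200:500,::-1],None,fx=2.5,fy=2.5))
E
```

```text
t 26.4 pos [ 0.4898 -0.0409  0.262 ] -> dp [26.9, -11.4, 200.0] twist [0.001, 0.0, 0.001] n 202.0
[(0.98, array([ 0.5275, -0.1045,  0.0159])), (0.9, array([0.5739, 0.0011, 0.0142])), (0.85, array([ 0.5769, -0.1147,  0.0157])), (0.76, array([ 0.5552, -0.0515,  0.0174])), (0.66, array([0.5249, 0.0103, 0.0219]))]
(0.53, 0.01) stem 214 [0.5315 0.0109 0.0388]
(0.531, -0.105) stem 215 [ 0.529  -0.1066  0.0388]
(0.558, -0.048) stem 198 [ 0.558  -0.0476  0.0392]
 handle 645 [ 0.4504 -0.06    0.0459] [ 0.4857 -0.0459  0.0624] [ 0.46733024 -0.05272853  0.05887567]
tray left (array([-0.2046,  0.1474]), np.float64(0.011)) right (array([ 0.0348, -0.158 ]), np.float64(0.0006)) near (array([-0.0582,  0.4872]), np.float64(0.0126))
[(0.6, array([0.6653, 0.138 , 0.1045]))] []
[(0.61, array([0.6813, 0.1231, 0.1097]))] [(0.75, array([0.5369, 0.0122, 0.0195])), (0.61, array([ 0.568 , -0.0456,  0.0176])), (0.57, array([ 0.5974, -0.1034,  0.014 ])), (0.55, array([ 0.5391, -0.1009,  0.0165])), (0.53, array([0.5929, 0.0104, 0.0216]))]
```

View pics/c6.png

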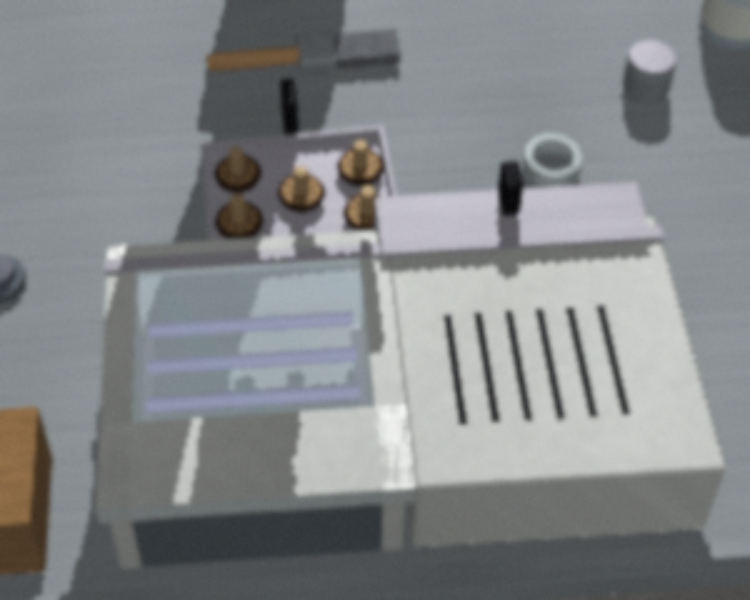

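The scene crop shows the door fully open to the left, with its grip at (510,187). The slot mouth is clear, and the tray with five mushrooms sits in front of it, offset to the left.

step_arm --motion '[{"dp":[15,-12,40],"twist":[0,0,-0.038],"hand":-0.2},{"dp":[29,-12,95],"twist":[0,0,-0.038],"hand":-0.2},{"dp":[29,-12,150],"twist":[0,0,-0.038],"hand":-0.2},{"dp":[29,-12,185],"twist":[0,0,-0.038],"hand":-0.2},{"dp":[29,-12,198],"twist":[0,0,-0.038],"hand":-0.2}]'

```text
clock: 27.42
tool_pos: [0.4598, -0.0535, 0.062]
eef_rot: [-0.02, 1.0, -0.0, -0.001]
contact_force: [-0.2, 0.2, -0.5]
opening: 0.399
finger_force: 0.0
```

step_arm --motion '[{"dp":[0,0,0],"twist":[0,0,0],"hand":-0.2},{"dp":[0,0,0],"twist":[0,0,0],"hand":-1},{"dp":[0,0,0],"twist":[0,0,0],"hand":-1},{"dp":[0,0,0],"twist":[0,0,0],"hand":-1},{"dp":[0,0,0],"twist":[0,0,0],"hand":-1}]' --force 45

```text
clock: 28.05
tool_pos: [0.4609, -0.0537, 0.0648]
eef_rot: [-0.019, 1.0, 0.0, 0.001]
contact_force: [0.2, -0.4, 6.7]
opening: 0.156
finger_force: 45.5
```

```bash
python3 - <<'E'
from h import *
s=r.get_state();print(s['tool_pos'],s['opening'],R.from_quat(s['eef_rot']).as_matrix()[:2,1])
go(.4605,-.0956,float(s['tool_pos'][2]),-.012)
E
```

```text
[ 0.46093924 -0.05367367  0.06478582] 0.15583883545160168 [-0.03884177  0.99924525]
t 28.05 pos [ 0.4609 -0.0537  0.0648] -> dp [2.1, -41.9, -0.0] twist [0.001, 0.002, 0.051] n 42.0
```

step_arm --motion '[{"dp":[0,-3,0],"twist":[0,0,0.005],"hand":-1},{"dp":[0,-8,0],"twist":[0,0,0.01],"hand":-1},{"dp":[1,-14,0],"twist":[0,0,0.02],"hand":-1},{"dp":[1,-20,0],"twist":[0,0,0.03],"hand":-1},{"dp":[1,-26,0],"twist":[0,0,0.04],"hand":-1}]'

```text
clock: 28.68
tool_pos: [0.4622, -0.0762, 0.0648]
eef_rot: [-0.002, 1.0, 0.003, 0.002]
contact_force: [0.5, 7.8, 5.7]
opening: 0.154
finger_force: 45.3
```

step_arm --motion '[{"dp":[0,-6,0],"twist":[0,0,0.007],"hand":-1},{"dp":[0,-11,0],"twist":[0,0,0.011],"hand":-1},{"dp":[0,-15,0],"twist":[0,0,0.011],"hand":-1},{"dp":[0,-16,0],"twist":[0,0,0.011],"hand":-1},{"dp":[0,-16,0],"twist":[0,0,0.011],"hand":-1}]'

```text
clock: 29.3
tool_pos: [0.4621, -0.0925, 0.0648]
eef_rot: [0.004, 1.0, 0.003, 0.002]
contact_force: [1.2, 7.4, 5.1]
opening: 0.153
finger_force: 45.2
```

```bash
cat >> h.py <<'E'
def edge(p,a,lo,hi,mx,step=.01):
    o=1-a;out=[]
    for b in np.arange(lo,hi,step):
        s=p[(p[:,o]>=b)&(p[:,o]<b+step)]
        if len(s)>5: out.append((b+step/2,np.percentile(s[:,a],98 if mx else 2)))
    if len(out)<3: return None
    out=np.array(out);f=np.polyfit(out[:,0],out[:,1],1);return f.round(4),np.std(out[:,1]-np.polyval(f,out[:,0])).round(4)
E
python3 - <<'E'
from h import *
s=r.get_state();print(s['opening'],R.from_quat(s['eef_rot']).as_matrix()[:2,1])
go(.4605,-.0956,.064,-.012)
for n in ['top','scene']:
    c,T=snap(n,n+'7');P=cloud(c,T);print(n,find(n,T,'mushroom1'))
    w=box(P,[.5,-.25,.01],[.64,.1,.024])
    print('tray left',edge(w,1,.50,.6,True),'right',edge(w,1,.5,.6,False),'far',edge(w,0,-.17,-.02,True))
    cv2.imwrite(f'pics/c7{n}.png',cv2.resize(c['pixels'][80:340,180:500,::-1],None,fx=2.3,fy=2.3))
E
```

```text
0.1528885748102989 [0.00793708 0.99995447]
t 29.3 pos [ 0.4621 -0.0925  0.0648] -> dp [1.6, -3.1, 0.8] twist [0.005, 0.004, 0.004] n 4.0
top [(0.54, array([ 0.5851, -0.034 ,  0.0193])), (0.51, array([ 0.5298, -0.0304,  0.0202]))]
tray left (array([ 0.0598, -0.0375]), np.float64(0.0015)) right (array([-0.2548,  0.0967]), np.float64(0.0072)) far (array([-0.0143,  0.6234]), np.float64(0.0005))
scene [(0.79, array([ 0.5946, -0.0254,  0.0217])), (0.76, array([ 0.595 , -0.1493,  0.0144])), (0.73, array([ 0.5427, -0.0344,  0.0171])), (0.68, array([ 0.5664, -0.087 ,  0.0179])), (0.65, array([ 0.5386, -0.1475,  0.0198])), (0.52, array([0.381 , 0.0251, 0.0178]))]
tray left (array([-0.0095,  0.0044]), np.float64(0.0011)) right (array([ 0.0072, -0.1802]), np.float64(0.0008)) far (array([0.0148, 0.5993]), np.float64(0.0141))
```

View pics/c7top.png

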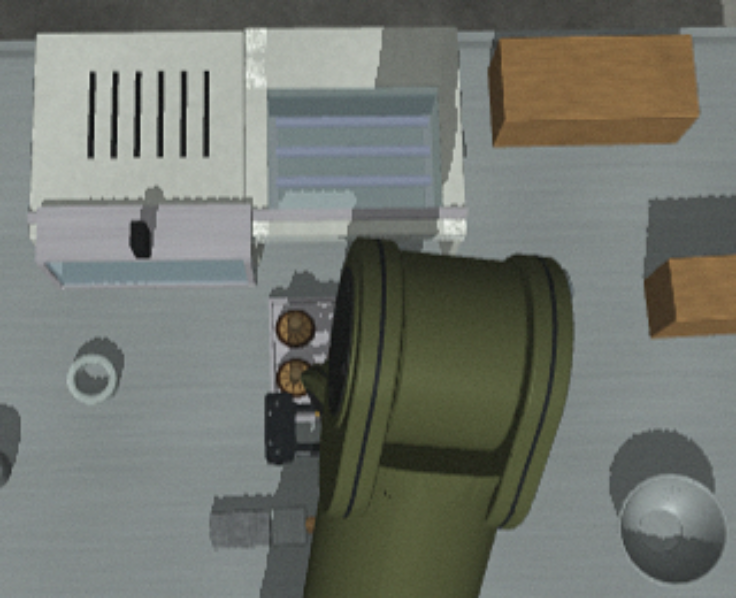

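The top crop shows the mouth clear between (268,235) and (438,235). The tray's left side is visible below it with mushrooms at (295,328) and (293,377). The arm hides the rest, and the scene detector reports all five.

step_arm --motion '[{"dp":[0,-2,0],"twist":[0,0,0.006],"hand":-1},{"dp":[0,-4,0],"twist":[0,0,0.012],"hand":-1},{"dp":[-5,-4,0],"twist":[0,0,0.012],"hand":-1},{"dp":[-12,-4,0],"twist":[0,0,0.012],"hand":-1},{"dp":[-20,-4,0],"twist":[0,0,0.012],"hand":-1}]'

```text
clock: 30.12
tool_pos: [0.4676, -0.0984, 0.0647]
eef_rot: [0.01, 1.0, -0.001, -0.012]
contact_force: [-23.9, 5.8, 30.5]
opening: 0.153
finger_force: 45.2
```

```bash
python3 - <<'E'
from h import *
s=r.get_state();print(s['opening'],s['finger_force'],s['contact_force'],R.from_quat(s['eef_rot']).as_matrix()[:2,1])
go(.65,-.098,.064,-.012)
for n in ['top','scene']:
    c,T=snap(n,n+'8');P=cloud(c,T)
    w=box(P,[.5,-.25,.01],[.66,.1,.024])
    print('tray left',edge(w,1,.53,.62,True),'right',edge(w,1,.53,.62,False),'far',edge(w,0,-.17,-.02,True))
    w=box(P,[.66,-.25,.05],[.9,.1,.104]);
    print('right out',edge(w,1,.69,.9,False))
E
```

```text
0.1534240847775647 45.17702869721688 [-23.88437234   5.80828637  30.51255951] [0.02027657 0.999793  ]
t 30.12 pos [ 0.4676 -0.0984  0.0647] -> dp [-182.3, 4.1, -3.5] twist [-0.002, -0.023, -0.008] n 182.0
tray left (array([-0.0034, -0.0084]), np.float64(0.0007)) right (array([-0.3677,  0.1594]), np.float64(0.006)) far (array([-0.0159,  0.6286]), np.float64(0.0007))
right out (array([-0.0011, -0.2112]), np.float64(0.0014))
tray left (array([-0.0694,  0.031 ]), np.float64(0.0027)) right (array([ 0.1016, -0.2399]), np.float64(0.0043)) far (array([0.0273, 0.5946]), np.float64(0.0294))
right out (array([-0.0097, -0.2011]), np.float64(0.0011))
```

```bash
python3 - <<'E'
import cv2
a=cv2.imread('pics/scene8.png')[190:380,200:460];cv2.imwrite('pics/c8.png',cv2.resize(a,None,fx=3,fy=3,interpolation=cv2.INTER_CUBIC))
E
```

```text
(no output)
```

View pics/c8.png

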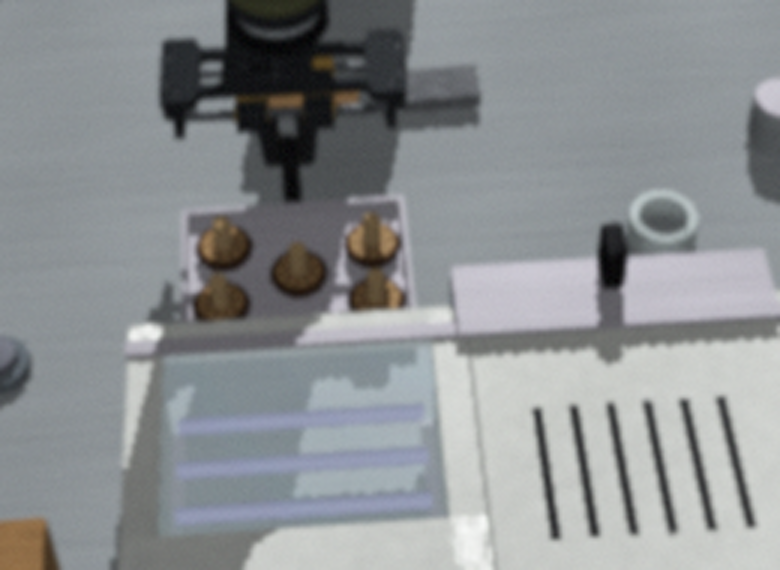

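The crop shows the tray straight in front of the mouth with all five mushrooms upright and nothing in the way. The stiff, high grip is pressing the tray down onto the table, so I'll relax it and grip lower.

step_arm --motion '[{"dp":[8,0,-1],"twist":[0,0,0],"hand":-1},{"dp":[14,0,-1],"twist":[0,0,0],"hand":-1},{"dp":[14,0,-1],"twist":[0,0,0],"hand":-0.3},{"dp":[14,0,-1],"twist":[0,0,0],"hand":-0.3},{"dp":[14,0,-1],"twist":[0,0,0],"hand":-0.3}]'

```text
clock: 30.85
tool_pos: [0.4669, -0.1001, 0.0651]
eef_rot: [0.013, 1.0, -0.0, 0.0]
contact_force: [-0.1, -0.2, 0.4]
opening: 0.35
finger_force: 0.0
```

```bash
python3 - <<'E'
from h import *
s=r.get_state();print(s['opening'],s['finger_force'],s['contact_force'])
go(.466,-.0975,.046,-.012)
c,T=snap('wrist','w9');P=cloud(c,T);print(find('wrist',T,'mushroom1'))
p=box(P,[.4,-.13,.045],[.52,-.06,.09]);print(' handle',len(p),p.min(0).round(4),p.max(0).round(4))
E
```

```text
0.34983296539971703 0.0 [-0.14507802 -0.18827131  0.36727991]
t 30.85 pos [ 0.4669 -0.1001  0.0651] -> dp [1.0, 2.6, 19.1] twist [-0.0, 0.001, -0.013] n 19.0
[(0.48, array([ 0.5381, -0.1401,  0.0142]))]
 handle 8646 [ 0.4542 -0.13    0.045 ] [ 0.4813 -0.0687  0.09  ]
```

step_arm --motion '[{"dp":[0,2,10],"twist":[0,0,-0.013],"hand":-0.3},{"dp":[0,2,20],"twist":[0,0,-0.013],"hand":-0.3},{"dp":[0,2,20],"twist":[0,0,-0.013],"hand":-1},{"dp":[0,2,20],"twist":[0,0,-0.013],"hand":-1},{"dp":[0,2,20],"twist":[0,0,-0.013],"hand":-1}]' --force 30

```text
clock: 31.58
tool_pos: [0.4661, -0.0984, 0.045]
eef_rot: [0.007, 1.0, -0.0, -0.0]
contact_force: [-0.3, -1.6, -3.2]
opening: 0.158
finger_force: 30.0
```

step_arm --motion '[{"dp":[-3,0,-1],"twist":[0,0,0],"hand":-1},{"dp":[-8,0,-1],"twist":[0,0,0],"hand":-1},{"dp":[-14,0,-1],"twist":[0,0,0],"hand":-1},{"dp":[-20,0,-1],"twist":[0,0,0],"hand":-1}]'

```text
clock: 32.08
tool_pos: [0.4869, -0.0979, 0.046]
eef_rot: [0.006, 1.0, 0.0, 0.0]
contact_force: [-0.5, -0.2, -5.1]
opening: 0.156
finger_force: 29.9
```

step_arm --motion '[{"dp":[-6,1,0],"twist":[0,0,0],"hand":-1},{"dp":[-14,1,0],"twist":[0,0,0],"hand":-1},{"dp":[-22,1,0],"twist":[0,0,0],"hand":-1},{"dp":[-30,1,0],"twist":[0,0,0],"hand":-1},{"dp":[-38,1,0],"twist":[0,0,0],"hand":-1}]'

```text
clock: 32.7
tool_pos: [0.5249, -0.0976, 0.046]
eef_rot: [0.006, 1.0, 0.0, -0.0]
contact_force: [-1.2, 0.1, -4.9]
opening: 0.16
finger_force: 29.9
```

step_arm --motion '[{"dp":[-6,0,0],"twist":[0,0,0],"hand":-1},{"dp":[-14,0,0],"twist":[0,0,0],"hand":-1},{"dp":[-22,0,0],"twist":[0,0,0],"hand":-1},{"dp":[-30,0,0],"twist":[0,0,0],"hand":-1}]'

```text
clock: 33.2
tool_pos: [0.5549, -0.0979, 0.046]
eef_rot: [0.006, 1.0, 0.0, -0.0]
contact_force: [-0.5, -0.6, -3.4]
opening: 0.157
finger_force: 29.9
```

step_arm --motion '[{"dp":[-6,0,0],"twist":[0,0,0],"hand":-1},{"dp":[-14,0,0],"twist":[0,0,0],"hand":-1},{"dp":[-22,0,0],"twist":[0,0,0],"hand":-1},{"dp":[-30,0,0],"twist":[0,0,0],"hand":-1},{"dp":[-38,0,0],"twist":[0,0,0],"hand":-1}]'

```text
clock: 33.83
tool_pos: [0.5929, -0.0984, 0.046]
eef_rot: [0.006, 1.0, 0.0, -0.0]
contact_force: [-1.9, -0.1, -3.8]
opening: 0.154
finger_force: 29.9
```

step_arm --motion '[{"dp":[-6,0,0],"twist":[0,0,0],"hand":-1},{"dp":[-12,0,0],"twist":[0,0,0],"hand":-1},{"dp":[-18,0,0],"twist":[0,0,0],"hand":-1},{"dp":[-20,0,0],"twist":[0,0,0],"hand":-1}]'

```text
clock: 34.33
tool_pos: [0.6129, -0.0985, 0.0461]
eef_rot: [0.006, 1.0, 0.0, 0.0]
contact_force: [-0.5, -0.2, -3.9]
opening: 0.155
finger_force: 29.9
```

step_arm --motion '[{"dp":[0,0,1],"twist":[0,0,0],"hand":-0.3},{"dp":[0,0,0],"twist":[0,0,0],"hand":-0.3},{"dp":[20,0,0],"twist":[0,0,0],"hand":-0.3},{"dp":[45,0,-10],"twist":[0,0,0],"hand":-0.5},{"dp":[45,0,-20],"twist":[0,0,0],"hand":-1}]'

```text
clock: 34.95
tool_pos: [0.5661, -0.0982, 0.0667]
eef_rot: [0.006, 1.0, -0.0, -0.001]
contact_force: [0.4, -0.4, 0.1]
opening: 0.164
finger_force: 0.0
```

step_arm --motion '[{"dp":[0,0,0],"twist":[0,0,0],"hand":-1},{"dp":[0,0,0],"twist":[0,0,0],"hand":-1},{"dp":[0,0,0],"twist":[0,0,0],"hand":-1}]'

```text
clock: 35.33
tool_pos: [0.5679, -0.098, 0.0658]
eef_rot: [0.006, 1.0, 0.0, 0.0]
contact_force: [0.1, -0.6, -0.5]
opening: 0.003
finger_force: 0.0
```

```bash
python3 - <<'E'
from h import *
s=r.get_state();print(s['opening'],s['finger_force'],s['contact_force'])
go(.60,-.098,.064,-.012)
c,T=snap('wrist','w10');P=cloud(c,T)
c2,T2=snap('scene','scene10');P2=cloud(c2,T2);print(find('scene',T2,'mushroom1',.2))
cv2.imwrite('pics/c10.png',np.hstack([cv2.resize(c['pixels'],(400,300)),cv2.resize(c2['pixels'][200:380,210:450],(400,300))])[:,:,::-1])
E
```

```text
0.0028618673906455313 0.0 [ 0.07741754 -0.60878688 -0.49485416]
t 35.33 pos [ 0.5679 -0.098   0.0658] -> dp [-32.1, 0.3, 1.8] twist [0.0, 0.0, 0.0] n 32.0
[]
```

View pics/c10.png

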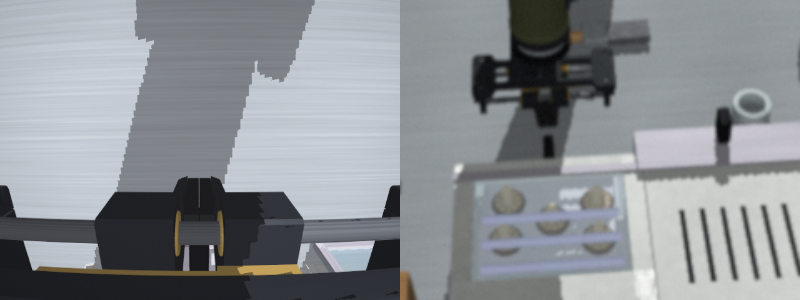

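The right half shows the tray in the slot with five mushrooms under the clear roof, and the handle still out at (548,145). The fingers are closed behind the handle, so I'll push it home.

step_arm --motion '[{"dp":[-12,0,0],"twist":[0,0,0],"hand":-1},{"dp":[-24,0,0],"twist":[0,0,0],"hand":-1},{"dp":[-32,0,0],"twist":[0,0,0],"hand":-1},{"dp":[-40,0,0],"twist":[0,0,0],"hand":-1},{"dp":[-48,0,0],"twist":[0,0,0],"hand":-1}]'

```text
clock: 36.1
tool_pos: [0.6118, -0.099, 0.0656]
eef_rot: [0.006, 1.0, -0.001, -0.004]
contact_force: [-8.1, 0.1, 6.0]
opening: 0.004
finger_force: 4.0
```

step_arm --motion '[{"dp":[-7,0,0],"twist":[0,0,0],"hand":-1},{"dp":[-14,0,0],"twist":[0,0,0],"hand":-1},{"dp":[-21,0,0],"twist":[0,0,0],"hand":-1},{"dp":[-26,0,0],"twist":[0,0,0],"hand":-1},{"dp":[-28,0,0],"twist":[0,0,0],"hand":-1}]'

```text
clock: 36.72
tool_pos: [0.6405, -0.0992, 0.0656]
eef_rot: [0.006, 1.0, -0.0, -0.004]
contact_force: [-9.2, 0.9, 6.6]
opening: 0.004
finger_force: 4.6
```

Steady 9 N of friction; continue to the stop.

step_arm --motion '[{"dp":[-5,0,0],"twist":[0,0,0],"hand":-1},{"dp":[-10,0,0],"twist":[0,0,0],"hand":-1},{"dp":[-14,0,0],"twist":[0,0,0],"hand":-1}]'

```text
clock: 37.1
tool_pos: [0.6544, -0.0994, 0.0656]
eef_rot: [0.006, 1.0, -0.0, -0.004]
contact_force: [-8.9, -0.5, 6.7]
opening: 0.008
finger_force: 4.3
```

```bash
python3 - <<'E'
from h import *
s=r.get_state();print(s['tool_pos'],s['contact_force'])
for n in ['top','scene']:
    c,T=snap(n,n+'11');P=cloud(c,T)
    p=box(P,[.6,-.2,.02],[.69,.0,.09]);print(len(p),p.min(0).round(3))
cv2.imwrite('pics/c11.png',cv2.resize(c['pixels'][200:380,210:450],None,fx=3,fy=3)[:,:,::-1])
E
```

```text
[ 0.65442002 -0.09937582  0.06555178] [-8.85090309 -0.49289288  6.71620962]
31 [ 0.642 -0.11   0.048]
22 [ 0.644 -0.104  0.084]
```

View pics/c11.png

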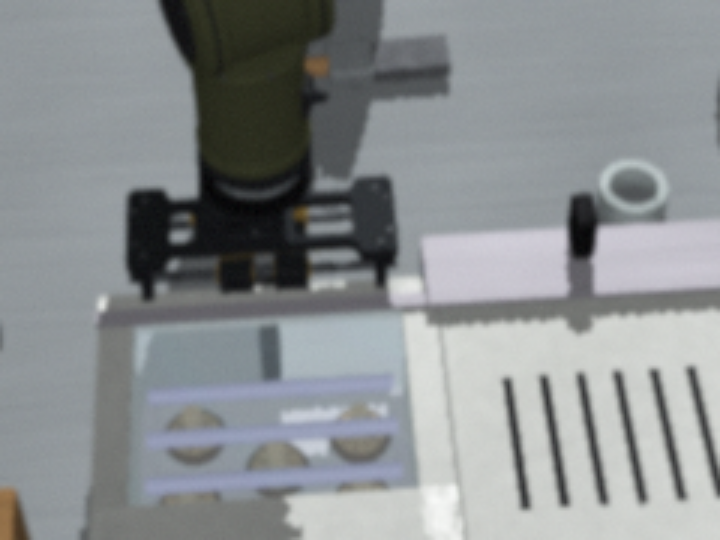

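The tray is almost in, with its handle visible under the roof at (270,350). There's no stop force yet, so I'll keep going in small steps.

step_arm --motion '[{"dp":[-3,0,0],"twist":[0,0,0],"hand":-1},{"dp":[-5,0,0],"twist":[0,0,0],"hand":-1},{"dp":[-5,0,0],"twist":[0,0,0],"hand":-1}]'

```text
clock: 37.58
tool_pos: [0.6566, -0.0994, 0.0656]
eef_rot: [0.006, 1.0, -0.001, -0.007]
contact_force: [-14.3, 0.5, 12.2]
opening: 0.008
finger_force: 7.2
```

step_arm --motion '[{"dp":[-2,0,0],"twist":[0,0,0],"hand":-1},{"dp":[-4,0,0],"twist":[0,0,0],"hand":-1},{"dp":[-4,0,0],"twist":[0,0,0],"hand":-1}]'

```text
clock: 37.95
tool_pos: [0.6568, -0.0994, 0.0656]
eef_rot: [0.006, 1.0, -0.001, -0.011]
contact_force: [-21.6, 0.3, 20.9]
opening: 0.01
finger_force: 11.8
```

step_arm --motion '[{"dp":[15,0,0],"twist":[0,0,0],"hand":-1},{"dp":[55,0,-10],"twist":[0,0,0],"hand":-1},{"dp":[85,0,-60],"twist":[0,0,0],"hand":0},{"dp":[85,30,-110],"twist":[0,0,0],"hand":0},{"dp":[85,80,-150],"twist":[0,0,0],"hand":0}]'

```text
clock: 38.58
tool_pos: [0.5832, -0.0207, 0.2172]
eef_rot: [0.008, 1.0, -0.0, 0.001]
contact_force: [0.8, 0.5, 0.4]
opening: 0.321
finger_force: 0.0
```

step_arm --motion '[{"dp":[10,40,-30],"twist":[0,0,0],"hand":0},{"dp":[10,80,-30],"twist":[0,0,0],"hand":0},{"dp":[10,120,-30],"twist":[0,0,0],"hand":0},{"dp":[10,130,-30],"twist":[0,0,0],"hand":0}]'

```text
clock: 39.08
tool_pos: [0.574, 0.1146, 0.2456]
eef_rot: [0.003, 1.0, 0.001, 0.0]
contact_force: [0.1, -0.0, -0.4]
opening: 0.496
finger_force: 0.0
```

```bash
python3 - <<'E'
from h import *
go(.6643,.1266,.19,-.012)
for n in ['top','scene']:
    c,T=snap(n,n+'12');P=cloud(c,T);print(n,find(n,T,'mushroom1',.2))
    p=box(P,[.63,-.13,.015],[.70,-.06,.07]);print(' tip',len(p),p.min(0).round(4) if len(p) else '',p.max(0).round(4)if len(p) else '')
    p=box(P,[.6,0.05,.125],[.75,.2,.2]);print(' tab',len(p),p.min(0).round(4),p.max(0).round(4))
    if n=='top':a=c['pixels'][80:260,230:410]
    else: b=c['pixels'][200:380,210:390]
cv2.imwrite('pics/c12.png',np.hstack([cv2.resize(a,(400,400)),cv2.resize(b,(400,400))])[:,:,::-1])
E
```

```text
t 39.08 pos [0.574  0.1146 0.2456] -> dp [-90.2, 12.5, 55.8] twist [0.003, 0.001, 0.005] n 107.0
top []
 tip 64 [ 0.6616 -0.1067  0.0151] [ 0.6815 -0.0932  0.0659]Traceback (most recent call last):
  File "<stdin>", line 6, in <module>
    return umr_minimum(a, axis, None, out, keepdims, initial, where)
ValueError: zero-size array to reduction operation minimum which has no identity
```

step_arm --motion '[{"dp":[-45,12,0],"twist":[0,0,0],"hand":0.1},{"dp":[-90,12,5],"twist":[0,0,0],"hand":0.1},{"dp":[-90,12,50],"twist":[0,0,0],"hand":0.1},{"dp":[-90,12,90],"twist":[0,0,0],"hand":0.1},{"dp":[-90,12,105],"twist":[0,0,0],"hand":0.1}]'

```text
clock: 39.8
tool_pos: [0.6629, 0.1183, 0.1372]
eef_rot: [0.007, 1.0, -0.002, -0.002]
contact_force: [0.6, 0.6, 0.1]
opening: 0.55
finger_force: 0.0
```

step_arm --motion '[{"dp":[0,0,0],"twist":[0,0,0],"hand":0.1},{"dp":[0,0,0],"twist":[0,0,0],"hand":-1},{"dp":[0,0,0],"twist":[0,0,0],"hand":-1},{"dp":[0,0,0],"twist":[0,0,0],"hand":-1},{"dp":[0,0,0],"twist":[0,0,0],"hand":-1}]' --force 20

```text
clock: 40.42
tool_pos: [0.6646, 0.1227, 0.1412]
eef_rot: [0.006, 1.0, 0.001, 0.001]
contact_force: [0.4, 2.5, 5.2]
opening: 0.18
finger_force: 20.0
```

step_arm --motion '[{"dp":[0,-20,0],"twist":[0,0,0],"hand":-1},{"dp":[0,-50,0],"twist":[0,0,0],"hand":-1},{"dp":[0,-80,0],"twist":[0,0,0],"hand":-1},{"dp":[0,-110,0],"twist":[0,0,0],"hand":-1},{"dp":[0,-140,0],"twist":[0,0,0],"hand":-1}]'

```text
clock: 41.05
tool_pos: [0.663, -0.0189, 0.1412]
eef_rot: [0.006, 1.0, 0.001, 0.001]
contact_force: [1.5, 1.6, 4.1]
opening: 0.181
finger_force: 20.0
```

step_arm --motion '[{"dp":[0,-25,0],"twist":[0,0,0],"hand":-1},{"dp":[0,-50,0],"twist":[0,0,0],"hand":-1},{"dp":[0,-70,0],"twist":[0,0,0],"hand":-1},{"dp":[0,-80,0],"twist":[0,0,0],"hand":-1},{"dp":[0,-82,0],"twist":[0,0,0],"hand":-1}]'

```text
clock: 41.68
tool_pos: [0.6621, -0.0987, 0.1412]
eef_rot: [0.006, 1.0, 0.002, 0.001]
contact_force: [0.3, 7.1, 5.7]
opening: 0.18
finger_force: 20.0
```

step_arm --motion '[{"dp":[0,-3,0],"twist":[0,0,0],"hand":-1},{"dp":[0,-6,0],"twist":[0,0,0],"hand":-1},{"dp":[0,-6,0],"twist":[0,0,0],"hand":-1}]'

```text
clock: 42.05
tool_pos: [0.6622, -0.0989, 0.1412]
eef_rot: [0.004, 1.0, 0.005, 0.001]
contact_force: [0.6, 12.6, 4.5]
opening: 0.178
finger_force: 20.1
```

step_arm --motion '[{"dp":[0,6,0],"twist":[0,0,0],"hand":0},{"dp":[0,6,0],"twist":[0,0,0],"hand":0},{"dp":[0,6,0],"twist":[0,0,0],"hand":0},{"dp":[0,6,-45],"twist":[0,0,0],"hand":0},{"dp":[15,0,-90],"twist":[0,0,0],"hand":0}]'

```text
clock: 42.68
tool_pos: [0.6464, -0.1066, 0.2305]
eef_rot: [0.006, 1.0, 0.0, -0.0]
contact_force: [0.0, -0.3, 0.5]
opening: 0.5
finger_force: 0.0
```

step_arm --motion '[{"dp":[40,-50,0],"twist":[0,0,0],"hand":-1},{"dp":[65,-105,0],"twist":[0,0,0],"hand":-1},{"dp":[65,-160,0],"twist":[0,0,0],"hand":-1},{"dp":[65,-190,0],"twist":[0,0,0],"hand":-1},{"dp":[65,-190,0],"twist":[0,0,0],"hand":-1}]'

```text
clock: 43.3
tool_pos: [0.5775, -0.3001, 0.2294]
eef_rot: [0.009, 1.0, -0.001, -0.001]
contact_force: [0.4, 0.6, 0.5]
opening: 0.002
finger_force: 0.0
```

```bash
python3 - <<'E'
from h import *
go(.6295,-.3257,.07,0)
c,T=snap('wrist');P=cloud(c,T);print(find('wrist',T,'start_top'))
p=box(P,[.59,-.37,.02],[.67,-.28,.035]);print(' btn',len(p),((p.min(0)+p.max(0))/2).round(4),p.mean(0),np.percentile(p[:,2],[50,90]) if len(p) else '') if len(p) else print('none')
for n in ['top','scene']:
    c,T=snap(n,n+'13');P=cloud(c,T);print(n,find(n,T,'mushroom1',.2))
    p=box(P,[.6,-.18,.125],[.75,-.02,.16]);print(' tab',len(p),p.min(0).round(4),p.max(0).round(4)) if len(p) else 0
    if n=='top':a=c['pixels'][80:260,230:440]
    else: b=c['pixels'][200:380,180:390]
cv2.imwrite('pics/c13.png',np.hstack([cv2.resize(a,(400,343)),cv2.resize(b,(400,343))])[:,:,::-1])
E
```

```text
t 43.3 pos [ 0.5775 -0.3001  0.2294] -> dp [-52.7, -24.3, 159.4] twist [-0.002, -0.001, -0.019] n 170.0
[(0.68, array([ 0.6293, -0.3321,  0.0222]))]
 btn 754 [ 0.6292 -0.3282  0.0218] [ 0.62853407 -0.32779201  0.02163031] [0.0216248  0.02259213]
top []
 tab 102 [ 0.6429 -0.1056  0.1263] [ 0.6734 -0.0912  0.1537]
scene []
 tab 135 [ 0.6467 -0.104   0.1251] [ 0.6802 -0.0877  0.1527]
```

View pics/c13.png

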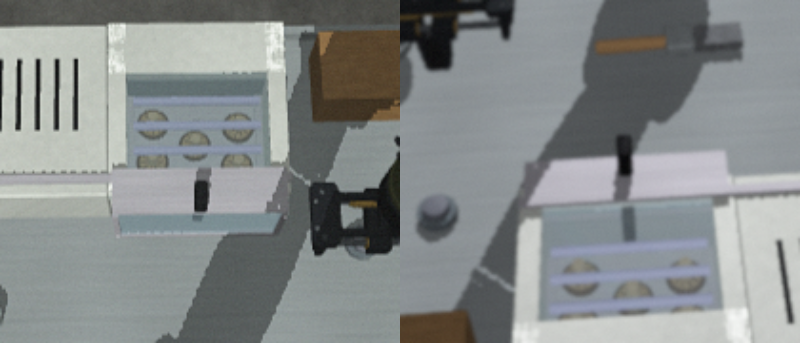

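Both views show the door shut with its grip centred, and five mushrooms in the tray behind it. The carton is close to the button, so I'll turn the gripper a quarter turn before pressing.

```bash
python3 -c "
from h import *
print(r.get_state()['q'].round(2))"
```

```text
[ 0.68  0.8  -0.55  1.5   0.47  0.97  1.56]
```

step_arm --motion '[{"dp":[-20,-10,0],"twist":[0,0,-0.17],"hand":-1},{"dp":[-52,-27,0],"twist":[0,0,-0.35],"hand":-1}]'

```text
clock: 43.85
tool_pos: [0.6314, -0.3217, 0.2307]
eef_rot: [-0.173, 0.985, 0.0, -0.0]
contact_force: [1.1, 0.1, 0.0]
opening: 0.007
finger_force: 0.0
```

```bash
python3 -c "
from h import *
print(r.get_state()['q'].round(2)); go(.6293,-.3275,.1,1.57)"
```

```text
[ 0.69  0.9  -0.64  1.29  0.54  1.12  1.92]
t 43.85 pos [ 0.6314 -0.3217  0.2307] -> dp [3.9, -4.8, 130.7] twist [0.0, -0.0, -1.223] n 131.0
```

step_arm --motion '[{"dp":[4,-5,0],"twist":[0,0,0.18],"hand":-1},{"dp":[4,-5,0],"twist":[0,0,0.36],"hand":-1},{"dp":[4,-5,0],"twist":[0,0,0.54],"hand":-1},{"dp":[4,-5,0],"twist":[0,0,0.72],"hand":-1},{"dp":[4,-5,0],"twist":[0,0,0.9],"hand":-1}]'

```text
clock: 44.48
tool_pos: [0.629, -0.3277, 0.2301]
eef_rot: [0.279, 0.96, 0.0, -0.0]
contact_force: [-0.5, -0.0, -0.1]
opening: 0.004
finger_force: 0.0
```

step_arm --motion '[{"dp":[0,0,0],"twist":[0,0,0.18],"hand":-1},{"dp":[0,0,0],"twist":[0,0,0.36],"hand":-1},{"dp":[0,0,0],"twist":[0,0,0.54],"hand":-1},{"dp":[0,0,0],"twist":[0,0,0.72],"hand":-1},{"dp":[0,0,0],"twist":[0,0,0.9],"hand":-1}]'

```text
clock: 45.1
tool_pos: [0.629, -0.3275, 0.2301]
eef_rot: [0.669, 0.743, 0.0, -0.0]
contact_force: [0.1, 0.0, -1.1]
opening: 0.007
finger_force: 0.0
```

```bash
python3 -c "
from h import *
print(r.get_state()['q'].round(2)); go(.6293,-.327,.055,-1.57)"
```

```text
[ 0.5   0.84 -0.17  1.31  0.15  1.01  0.4 ]
t 45.1 pos [ 0.629  -0.3275  0.2301] -> dp [0.4, 0.3, 175.1] twist [-0.0, -0.001, 0.104] n 175.0
```

step_arm --motion '[{"dp":[0,0,50],"twist":[0,0,0.1],"hand":-1},{"dp":[0,0,100],"twist":[0,0,0.1],"hand":-1},{"dp":[0,0,150],"twist":[0,0,0.1],"hand":-1},{"dp":[0,0,172],"twist":[0,0,0.1],"hand":-1},{"dp":[0,0,175],"twist":[0,0,0.1],"hand":-1}]'

```text
clock: 45.72
tool_pos: [0.6284, -0.3281, 0.0542]
eef_rot: [0.704, 0.711, -0.0, -0.001]
contact_force: [-0.5, -0.4, 0.4]
opening: 0.008
finger_force: 0.0
```

step_arm --motion '[{"dp":[0,0,5],"twist":[0,0,0],"hand":-1},{"dp":[0,0,10],"twist":[0,0,0],"hand":-1},{"dp":[0,0,13],"twist":[0,0,0],"hand":-1},{"dp":[0,0,13],"twist":[0,0,0],"hand":-1}]'

```text
clock: 46.22
tool_pos: [0.6293, -0.3294, 0.0428]
eef_rot: [0.704, 0.71, 0.0, 0.001]
contact_force: [0.4, -0.2, 1.6]
opening: 0.008
finger_force: 0.9
```

Touching the button; press 10 mm further in command.

step_arm --motion '[{"dp":[0,0,3],"twist":[0,0,0],"hand":-1},{"dp":[0,0,6],"twist":[0,0,0],"hand":-1},{"dp":[0,0,9],"twist":[0,0,0],"hand":-1},{"dp":[0,0,10],"twist":[0,0,0],"hand":-1}]'

```text
clock: 46.72
tool_pos: [0.6295, -0.3295, 0.0379]
eef_rot: [0.704, 0.71, 0.0, 0.001]
contact_force: [-9.7, 4.9, 38.7]
opening: 0.009
finger_force: 19.6
```

step_arm --motion '[{"dp":[0,0,-10],"twist":[0,0,0],"hand":-1},{"dp":[0,0,-50],"twist":[0,0,0],"hand":-1},{"dp":[0,0,-110],"twist":[0,0,0],"hand":-1},{"dp":[30,30,-150],"twist":[0,0,0],"hand":-1},{"dp":[30,30,-150],"twist":[0,0,0],"hand":-1}]'

```text
clock: 47.35
tool_pos: [0.6634, -0.2945, 0.186]
eef_rot: [0.702, 0.712, 0.004, 0.003]
contact_force: [-0.8, 0.3, 0.0]
opening: 0.007
finger_force: 0.0
```

```bash
python3 - <<'E'
from h import *
s=r.get_state();print(s['tool_pos'],s['contact_force'])
for n in ['scene']:
    c,T=snap(n,n+'14');P=cloud(c,T)
    p=box(P,[.6,-.18,.125],[.75,-.02,.16]);print(' tab',len(p),p.min(0).round(4),p.max(0).round(4))
    p=box(P,[.59,-.37,.015],[.67,-.28,.035]);print(' btn',len(p),np.percentile(p[:,2],[50,90,97]).round(4) if len(p) else '')
P=np.load('scene0.npz')['P'];p=box(P,[.59,-.37,.015],[.67,-.28,.035]);print(' btn0',np.percentile(p[:,2],[50,90,97]).round(4))
print(r.finish_job())
E
```

```text
[ 0.66340099 -0.29449223  0.18603478] [-0.80335702  0.30553151  0.00651688]
 tab 137 [ 0.6474 -0.1039  0.1257] [ 0.6808 -0.0877  0.1525]
 btn 157 [0.0212 0.0244 0.0257]
 btn0 [0.0216 0.0247 0.0259]
the job is handed in; nothing more can be done
None
```

I handed the job in at about 47 s: all five mushrooms are in the tray, the tray is against the end stop, the door is shut, and the start button was pressed with the door shut and has sprung back up; the hand-in call returned no verdict.

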